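# Mix the blue and white clay beads

### The job

Make up the mixed beads for the class: tip the four blue beads out of the handled dish into the big bowl with the white ones, and set the empty dish back upright on its white tile. Then take the wooden spoon from the stoneware crock, stir the beads with it three full times round the bowl, blade right down among them and a good way out from the middle, so that the colours are mixed and no blue bead lies off on its own away from the white ones, and stand the spoon back in the crock blade down. Set things down rather than dropping them, do not shove or tip the bowl, and leave the jars, mug and everything else on the table where they are.

Things in the scene. Friction and masses are not known exactly. Their poses are not given: they have to be found in the camera images.
- bowl: Large red-brown stoneware mixing bowl, teal rim, loose, about 1.3 kg (slides at about 7 N). Origin: centre of its underside, z up. Foot 84 mm across, 90 mm high, rim 192 mm across. Inside: flat floor 12 mm above the origin, 72 mm across; the wall then rises gently to 20 mm at radius 60, and steeply to 43 mm at 79 and 90 mm at 90.
- tile: White square tile lying fixed on the table, 130 x 130 x 6 mm, left or right of the bowl. Origin: centre of its underside. The dish starts on it and goes back on it.
- dish: Ochre-brown shallow round dish with a straight stub handle, 220 g, holding the four blue beads. Origin: centre of its underside, z up; handle along its own -x. Foot 48 mm across, rim 120 mm across, 28 mm high; inner floor 10 mm above the origin; inner wall slopes 33 degrees, so beads roll out over the rim when tipped 45 to 50 degrees; 60 degrees empties it.
- dish_grip (a point): Where to hold the dish: middle of the handle, 90 mm along -x from the dish's origin and 24 mm above it. Axes as the dish's. The handle is 18 mm wide (along y), 12 mm thick, and runs from the rim to 128 mm from the origin.
- crock: Brown-grey round stoneware crock, teal band, fixed, beside the bowl on the other side from the tile. Origin: centre of its underside. 68 mm across outside, 56 mm inside, 90 mm high, inner floor 8 mm above the origin. The wooden spoon leans in it. (The green glass jar with paint brushes is something else.)
- spoon: Slim wooden stirring spoon, 200 mm long, 40 g, standing blade down in the crock, leaning on its rim by about 23 degrees towards its own +x side, so that its y axis is level. Origin: middle of the blade's bottom edge; z runs up along the handle. Blade slim, oval with a rounded end, 24 mm wide (along y), 50 mm long, 9 mm thick (along x).
- spoon_grip (a point): Where to hold the spoon: on the handle's axis 160 mm from the spoon's origin (handle ends at 200). Axes as the spoon's. Handle flat-sided, 13 mm across its y faces, 12 mm across its x faces: close along y.
- spoon_tip (a point): The spoon's origin: the middle of the blade's bottom edge.
- blue1: Blue glazed clay bead, a slippery ball 22 mm across, 13 g, starting in the dish. Origin: its centre.
- blue2: Blue glazed clay bead, a slippery ball 22 mm across, 13 g, starting in the dish. Origin: its centre.
- blue3: Blue glazed clay bead, a slippery ball 22 mm across, 13 g, starting in the dish. Origin: its centre.
- blue4: Blue glazed clay bead, a slippery ball 22 mm across, 13 g, starting in the dish. Origin: its centre.
- white1: White glazed clay bead, a slippery ball 22 mm across, 13 g, starting in the bowl. Origin: its centre.
- white2: White glazed clay bead, a slippery ball 22 mm across, 13 g, starting in the bowl. Origin: its centre.
- white3: White glazed clay bead, a slippery ball 22 mm across, 13 g, starting in the bowl. Origin: its centre.
- white4: White glazed clay bead, a slippery ball 22 mm across, 13 g, starting in the bowl. Origin: its centre.
- jar_a: Bystander: square yellow paint jar, white cap, 56 x 56 x 78 mm, loose, beyond the bowl. Origin: centre of its underside.
- jar_b: Bystander: a second jar like it.
- mug: Bystander: white mug, 68 mm across, 78 mm high, loose, beyond the bowl. Origin: centre of its underside.

How it is judged (in metres and radians):
On the way, in this order (a step that is already met when the one before it is completed fails the run):
1. dish tipped at the bowl (angle between dish's own z axis and vertical above 0.45 rad and horizontal distance between dish and bowl below 0.17 m and height (world z) of dish above 0.06 m).
2. all four blue beads lie in the bowl (horizontal distance between each of blue1, blue2, blue3, blue4 and bowl below 0.085 m and z of blue1 in the frame of bowl between 0.016 and 0.08 m and z of blue2 in the frame of bowl between 0.016 and 0.08 m and z of blue3 in the frame of bowl between 0.016 and 0.08 m and z of blue4 in the frame of bowl between 0.016 and 0.08 m), for 0.1 s.
3. empty dish set back upright on the tile and let go (horizontal distance between dish and tile below 0.045 m and height (world z) of dish below 0.01 m and angle between dish's own z axis and vertical below 0.12 rad and linear speed of dish below 0.03 m/s and not (contact force between the fingers and dish above 0.05 N)), for 0.1 s.
4. blade moving beads, passing the bowl's +x side (three rounds pass all these sides in this order, whichever way and wherever begun) (z of spoon_tip in the frame of bowl below 0.032 m and linear speed of any of blue1, blue2, blue3, blue4, white1, white2, white3, white4 above 0.01 m/s and x of spoon_tip in the frame of bowl above 0.01 m and y of spoon_tip in the frame of bowl between -0.009 and 0.009 m and horizontal distance between spoon_tip and bowl below 0.06 m).
5. blade moving beads, passing the bowl's +y or -y side (three rounds pass all these sides in this order, whichever way and wherever begun) (((z of spoon_tip in the frame of bowl below 0.032 m and linear speed of any of blue1, blue2, blue3, blue4, white1, white2, white3, white4 above 0.01 m/s and y of spoon_tip in the frame of bowl above 0.01 m and x of spoon_tip in the frame of bowl between -0.009 and 0.009 m and horizontal distance between spoon_tip and bowl below 0.06 m) or (z of spoon_tip in the frame of bowl below 0.032 m and linear speed of any of blue1, blue2, blue3, blue4, white1, white2, white3, white4 above 0.01 m/s and y of spoon_tip in the frame of bowl below -0.01 m and x of spoon_tip in the frame of bowl between -0.009 and 0.009 m and horizontal distance between spoon_tip and bowl below 0.06 m))).
6. blade moving beads, passing the bowl's -x side (three rounds pass all these sides in this order, whichever way and wherever begun) (z of spoon_tip in the frame of bowl below 0.032 m and linear speed of any of blue1, blue2, blue3, blue4, white1, white2, white3, white4 above 0.01 m/s and x of spoon_tip in the frame of bowl below -0.01 m and y of spoon_tip in the frame of bowl between -0.009 and 0.009 m and horizontal distance between spoon_tip and bowl below 0.06 m).
7. blade moving beads, passing the bowl's +y or -y side (three rounds pass all these sides in this order, whichever way and wherever begun) (((z of spoon_tip in the frame of bowl below 0.032 m and linear speed of any of blue1, blue2, blue3, blue4, white1, white2, white3, white4 above 0.01 m/s and y of spoon_tip in the frame of bowl above 0.01 m and x of spoon_tip in the frame of bowl between -0.009 and 0.009 m and horizontal distance between spoon_tip and bowl below 0.06 m) or (z of spoon_tip in the frame of bowl below 0.032 m and linear speed of any of blue1, blue2, blue3, blue4, white1, white2, white3, white4 above 0.01 m/s and y of spoon_tip in the frame of bowl below -0.01 m and x of spoon_tip in the frame of bowl between -0.009 and 0.009 m and horizontal distance between spoon_tip and bowl below 0.06 m))).
8. blade moving beads, passing the bowl's +x side (three rounds pass all these sides in this order, whichever way and wherever begun) (all of step 4).
9. blade moving beads, passing the bowl's +y or -y side (three rounds pass all these sides in this order, whichever way and wherever begun) (((z of spoon_tip in the frame of bowl below 0.032 m and linear speed of any of blue1, blue2, blue3, blue4, white1, white2, white3, white4 above 0.01 m/s and y of spoon_tip in the frame of bowl above 0.01 m and x of spoon_tip in the frame of bowl between -0.009 and 0.009 m and horizontal distance between spoon_tip and bowl below 0.06 m) or (z of spoon_tip in the frame of bowl below 0.032 m and linear speed of any of blue1, blue2, blue3, blue4, white1, white2, white3, white4 above 0.01 m/s and y of spoon_tip in the frame of bowl below -0.01 m and x of spoon_tip in the frame of bowl between -0.009 and 0.009 m and horizontal distance between spoon_tip and bowl below 0.06 m))).
10. blade moving beads, passing the bowl's -x side (three rounds pass all these sides in this order, whichever way and wherever begun) (all of step 6).
At the end, for the whole second after the job is handed in: All eight beads lie in the upright bowl, each blue bead less than a bead's width from a white one (centres within 44 mm); the empty dish stands upright on the tile, its centre within 45 mm of the tile's; the spoon stands in the crock, blade at the bottom, at rest (all of step 2 and horizontal distance between each of white1, white2, white3, white4 and bowl below 0.085 m and z of white1 in the frame of bowl between 0.016 and 0.08 m and z of white2 in the frame of bowl between 0.016 and 0.08 m and z of white3 in the frame of bowl between 0.016 and 0.08 m and z of white4 in the frame of bowl between 0.016 and 0.08 m and (distance between blue1 and white1 below 0.044 m or distance between blue1 and white2 below 0.044 m or distance between blue1 and white3 below 0.044 m or distance between blue1 and white4 below 0.044 m) and (distance between blue2 and white1 below 0.044 m or distance between blue2 and white2 below 0.044 m or distance between blue2 and white3 below 0.044 m or distance between blue2 and white4 below 0.044 m) and (distance between blue3 and white1 below 0.044 m or distance between blue3 and white2 below 0.044 m or distance between blue3 and white3 below 0.044 m or distance between blue3 and white4 below 0.044 m) and (distance between blue4 and white1 below 0.044 m or distance between blue4 and white2 below 0.044 m or distance between blue4 and white3 below 0.044 m or distance between blue4 and white4 below 0.044 m) and angle between bowl's own z axis and vertical below 0.1 rad and horizontal distance between dish and tile below 0.045 m and height (world z) of dish below 0.01 m and angle between dish's own z axis and vertical below 0.12 rad and horizontal distance between spoon_tip and crock below 0.028 m and z of spoon_tip in the frame of crock below 0.025 m and angle between spoon's own z axis and vertical below 0.6 rad and linear speed of each of spoon, dish below 0.03 m/s); the robot touches nothing.
It fails at once if the bowl is shoved (more than 50 mm) or tipped (more than 15 degrees) (distance of bowl from where it was at the start of the episode above 0.05 m or angle between bowl's own z axis and vertical above 0.26 rad).
It fails at once if the dish is dropped (more than about 20 mm) (linear speed of dish above 0.65 m/s and not (contact force between the fingers and dish above 0.05 N) and not (contact force between the arm and dish above 0.05 N)).
It fails at once if the spoon is dropped (more than about 40 mm) (linear speed of spoon above 0.9 m/s and not (contact force between the fingers and spoon above 0.05 N) and not (contact force between the arm and spoon above 0.05 N)).
It fails at once if a jar or the mug is moved (more than 25 mm) or tipped over (distance of any of jar_a, jar_b, mug from where it was at the start of the episode above 0.025 m or angle between any of jar_a, jar_b, mug's own z axis and vertical above 0.35 rad).
It also fails if it takes over 72 s, if anything falls off the work surface, if the arm or the gripper's body presses on something with over 40 N, if the wrist force passes 120 N, or if a joint passes its speed limit or range.

### The arm

A 6-joint arm with a two-finger parallel gripper is mounted at the origin on the work surface. World frame = base frame: x ahead of the robot, y to its left, z up, the work surface at z = 0. Lengths are in m, angles in degrees, forces in N, time in s.
With the tool pointing down it reaches from about 0.325 to 0.775 m from the base axis. Payload 5.5 kg.
Tool frame: the origin (TCP) lies between the finger pads; the fingertips stand 19 mm ahead of it and the grasp point (between the pads) is the TCP; z points along the fingers, y is the line along which they close (so a half turn about z gives the same grasp; the last joint's range is limited). The gripper opens to 85 mm and grips with 20 to 120 N. Pads are 22 mm wide; open, the fingers measure 114 mm over their backs; the gripper's body (76 mm by 85 mm) begins 54 mm behind the grasp point. The pads swing forward as they close: fully open they stand 13 mm farther back than shut.
Start: joints at [72.496, 5.22, 70.514, -0, 104.267, -3.249], TCP at [0.148, 0.582, 0.25] pointing down, gripper open.
Joint ranges: [-164.24, 164.24], [-49.07, 125.15], [9.68, 141.18], [-86.29, 266.29], [3.28, 154.24], [-151.56, 151.56]. Speed limits (degrees/s): [147.25, 147.25, 172.46, 180, 180, 180].

### API

Orientations are given as [roll, pitch, yaw] about the fixed x, y, z axes, in that order (R = Rz(yaw) Ry(pitch) Rx(roll)).
In Python, from station import bot gives the robot as it stands. The module is installed in compiled form; this text tells all that it offers.
- The arm moves only by the shell command python3 -m jog 'ROWS' [FORCE]. ROWS is JSON, a list of rows, each a list of 7 numbers: the shift along the tool's x, y, z in cm, then the turn, a rotation vector about the tool's x, y, z in rad, then the opening in per cent of the stroke, from 0 (shut) to 100 (fully open). In form: [[x, y, z, rx, ry, rz, fingers], ...]. A call has 1 to 5 rows; each row is the pose to reach, as a shift and turn from the pose commanded when the call began, along the tool's axes at that moment; what a row does not reach only later rows make up. A row lasts 1/10 s, in which the tool goes at most 50 mm and 8.59 degrees, less where a joint would pass 70% of its speed; a pose out of reach is approached as far as the arm can. A call with a gripper value outside its range is refused whole. The fingers move at their own pace and stop on an object; FORCE is the grip in N (left out, the last holds). Time passes only in rows, so rows that repeat a pose let the fingers close. It gives the time, the measured TCP pose, the force, the opening and the grip force at its end, in the units of the state.
- bot.sense(): the state, without advancing time (a new reading comes with each control period).
- bot.get_image(name): name is "scene" or "top"; returns the picture (384x512x3 uint8, blue, green, red); there is no depth.
- bot.camera_params(name): a dict with "K" (3x3 intrinsics, pixels), "distortion" ([k1, k2, p1, p2, k3] as OpenCV has them; the pictures are not rectified), "rvec" (rotation vector, rad) and "tvec" (3), from world to camera coordinates, as OpenCV has them. Camera axes: x right, y down, z forward; pixel columns grow to the right and rows downward; lengths in m; the calibration is good to about 2 mm. A picture is of the moment at which its call begins. camera_params takes no time and is no camera call.
- bot.hand_in(): hands the job in; it is judged then, once.
The state is a dict: "time_s": time; "joint_positions": joint angles; "qvel": joint speeds; "tau": joint torques, N m; "tcp_pos": TCP position; "tool_rot": TCP orientation; "force": force on the tool from outside, world axes, zero at the start; "ft_torque": the same for the moment, N m; "finger_gap": finger opening in m; "grasp_force": force on a finger pad.
Only numpy, scipy, OpenCV 4.12 (cv2) and the standard library are available. Lean on these libraries where they do the work, as an engineer would, in place of code of your own. Each camera call takes 0.05 s, during which the arm holds its last target. There are 200 camera calls.

## Working session

There is one attempt and no reset: what is moved stays moved. The work goes in short steps, Python scripts to look and compute and a shell command to move; the robot and the scene stay as the last step left them, time stands still between calls to the robot, and variables do not carry over. Pictures are saved under pics/ and viewed, at most 10 in all, crops included, and the job is handed in when it is done.

```bash
mkdir -p pics; python3 - <<'E'
from station import bot
import cv2
for n in("scene","top"):
    im=bot.get_image(n); cv2.imwrite(f"pics/{n}0.png",im); p=bot.camera_params(n)
    R=cv2.Rodrigues(p["rvec"])[0] if not hasattr(p["rvec"],'x') else 0
    import numpy as np
    R=cv2.Rodrigues(np.array(p["rvec"],float))[0]
    print(n,p["K"],p["distortion"],-R.T@np.array(p["tvec"]).ravel(), R[2])
print(bot.sense())
E
```

```text
scene [[435.82016959   0.         248.96801537]
 [  0.         435.82016959 191.14949378]
 [  0.           0.           1.        ]] [0.05245293 0.         0.         0.         0.        ] [ 1.25115072 -0.01858721  1.21449035] [-0.53543528  0.01501367 -0.84444281]
top [[460.68980013   0.         256.88034949]
 [  0.         460.68980013 186.69164455]
 [  0.           0.           1.        ]] [-0.14702003  0.          0.          0.          0.        ] [0.46577941 0.01094756 1.1602914 ] [ 0.09535238  0.00256705 -0.99544027]
{'time_s': 0.1, 'joint_positions': array([ 7.24945238e+01,  5.25763415e+00,  7.05738792e+01,  2.60642665e-03,
        1.04265403e+02, -3.24769007e+00]), 'qvel': array([-0.01826985, -0.12599401, -0.24737308, -0.02910411, -0.05394595,
        0.14694642]), 'tau': array([ 3.14679739e-03, -4.60223866e+01, -4.19216430e+01, -4.94285121e-05,
        1.07897271e-02, -2.24304074e-05]), 'tcp_pos': array([0.14768668, 0.58132646, 0.24928688]), 'tool_rot': array([-1.79903382e+02, -8.01363550e-03,  1.65742847e+02]), 'force': array([ 0.60214554, -0.59342458, -1.11580817]), 'ft_torque': array([ 0.01965986, -0.01993181, -0.04294327]), 'grasp_force': 0.0, 'finger_gap': 0.08536375958544515}
```

View pics/scene0.png

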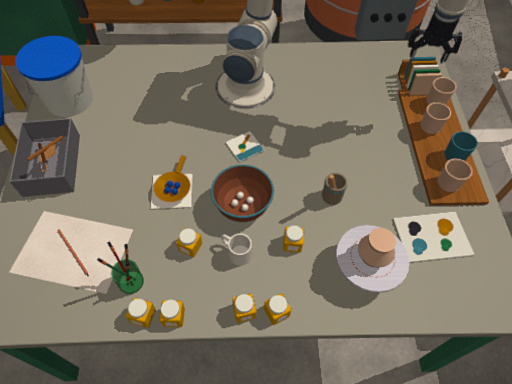

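View pics/top0.png

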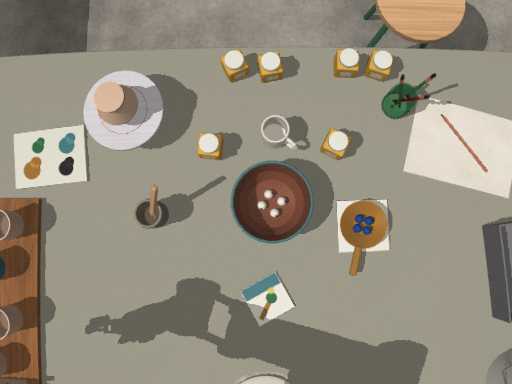

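The scene view shows the tile and dish at (172,188), the bowl at (242,191) and the crock with the spoon at (335,188). In the top view, where up is +x and left is +y, the bowl is at (272,202), the dish at (363,224) with its handle end at (355,272), and the crock at (148,214) with the spoon's end at (154,187).

```bash
cat > h.py <<'E'
import numpy as np, cv2
from station import bot
def cam(n):
    p=bot.camera_params(n); R=cv2.Rodrigues(np.array(p["rvec"],float))[0]; t=np.array(p["tvec"],float).ravel()
    return np.array(p["K"]),np.array(p["distortion"]),R,t
def ray(n,uv):
    K,d,R,t=cam(n); q=cv2.undistortPoints(np.array([[uv]],float),K,d)[0,0]
    v=R.T@np.array([q[0],q[1],1]); return -R.T@t, v/np.linalg.norm(v)
def plane(n,uv,z):
    c,v=ray(n,uv); return c+v*(z-c[2])/v[2]
def tri(a,b):
    (c1,v1),(c2,v2)=ray("scene",a),ray("top",b)
    s=np.linalg.lstsq(np.c_[v1,-v2],c2-c1,rcond=None)[0]; p,q=c1+v1*s[0],c2+v2*s[1]
    return (p+q)/2,np.linalg.norm(p-q)
def proj(n,P):
    K,d,R,t=cam(n); return cv2.projectPoints(np.array(P,float).reshape(-1,3),cv2.Rodrigues(R)[0],t,K,d)[0][:,0]
def box(im,x,y,w,h,f=8): return cv2.resize(im[y:y+h,x:x+w],None,fx=f,fy=f,interpolation=cv2.INTER_CUBIC)
E
python3 - <<'E'
from h import *
np.set_printoptions(precision=4,suppress=True)
im=cv2.imread("pics/top0.png"); H=cv2.cvtColor(im,cv2.COLOR_BGR2HSV)
def big(m,x,y,w,h):
    mm=np.zeros_like(m); mm[y:y+h,x:x+w]=m[y:y+h,x:x+w]
    cs=cv2.findContours(mm,cv2.RETR_EXTERNAL,cv2.CHAIN_APPROX_NONE)[0]; return max(cs,key=cv2.contourArea)
teal=cv2.inRange(H,(80,60,20),(105,255,255))
c=big(teal,220,150,100,100); e=cv2.fitEllipse(cv2.convexHull(c)); print("bowl",e,plane("top",e[0],.09))
och=cv2.inRange(H,(8,130,60),(25,255,255)); c=big(och,325,190,75,95)
pts=c[:,0].astype(float); ctr=np.array([363,224.]); 
rim=pts[pts[:,1]<243]; e=cv2.fitEllipse(rim.astype(np.float32)); dc=plane("top",e[0],.034); print("dish",e,dc)
W=np.array([plane("top",p,.034)[:2] for p in pts]); r=np.hypot(*(W-dc[:2]).T); far=W[r>.08]; a=far.mean(0); print("handle far",r.max(), a, "yaw(+x)",np.degrees(np.arctan2(*(dc[:2]-a)[::-1])))
wh=cv2.inRange(H,(0,0,170),(180,60,255)); c=big(wh,330,190,65,70); R=cv2.minAreaRect(c); print("tile",R,plane("top",R[0],.006))
t=np.hstack([box(im,120,170,60,60,6),box(cv2.imread("pics/scene0.png"),305,160,60,60,6)]); cv2.imwrite("pics/crock.png",t)
E
```

```text
bowl ((271.7514343261719, 201.65194702148438), (81.86009979248047, 81.92401885986328), 69.27283477783203) [ 0.533  -0.0206  0.09  ]
dish ((363.1973571777344, 224.00479125976562), (45.68008804321289, 46.53179931640625), 169.90692138671875) [ 0.4791 -0.2465  0.034 ]
handle far 0.12711433346139714 [ 0.3761 -0.2216] yaw(+x) -13.575534265527796
tile ((348.25238037109375, 226.080810546875), (51.859928131103516, 23.019458770751953), 88.31531524658203) [ 0.4748 -0.2147  0.006 ]
```

View pics/crock.png

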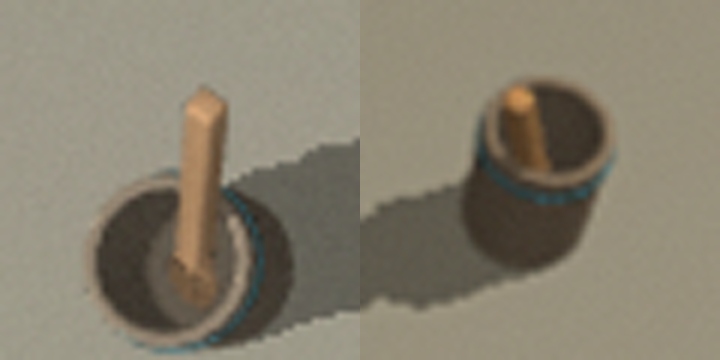

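The crock crop puts the crock rim centre at about top (148.3,213.8). The spoon's end is at top (154.5,186.7) and scene (331.3,176.3).

```bash
cat >> h.py <<'E'
from scipy.spatial.transform import Rotation as Ro, Slerp
def now():
    s=bot.sense(); return np.array(s["tcp_pos"]),Ro.from_euler("xyz",s["tool_rot"],degrees=True)
def plan(wps,off=(0,0,0),Rb=None,start=None):
    """wps: (pos,Rot of tool,n rows); off: control point in tool frame. Prints rows, rounded, call by call."""
    p,R=start or now(); off=np.array(off); q=p+R.apply(off); tr=[]
    r0=R
    for P,R1,n in wps:
        sl=Slerp([0,1],Ro.concatenate([r0,R1])); P=np.array(P)
        for k in range(1,n+1):
            f=k/n; tr.append((q+(P-q)*f, sl(f)))
        q=P; r0=R1
    for i in range(0,len(tr),5):
        rows=[]
        for c,r in tr[i:i+5]:
            t=c-r.apply(off); rows.append([*np.round(R.inv().apply(t-p)*100,1),*np.round((R.inv()*r).as_rotvec(),3)])
        print(str([[float(x)+0 for x in w] for w in rows]))
        l=np.array(rows[-1]); p=p+R.apply(l[:3]/100); R=R*Ro.from_rotvec(l[3:])
    return p,R
def down(yaw): return Ro.from_euler("xyz",[180,0,yaw],degrees=True)
E
python3 - <<'E'
from h import *
np.set_printoptions(precision=4,suppress=True)
c=plane("top",(148.3,213.8),.09); e,g=tri((331.3,176.3),(154.5,186.7)); print("crock",c,"spoon end",e,g,"tile",plane("top",(363,225.2),.006))
print("jars",plane("top",(336,141),.08),plane("top",(210,147),.08),plane("top",(275,129),.08))
yaw=-13.6; d=np.array([.4791,-.2465]); u=np.array([np.cos(np.radians(yaw)),np.sin(np.radians(yaw))]); G=np.r_[d-.09*u,.030]; print("grip",G)
plan([((.40,.15,.25),down(75),11),((G[0],G[1],.15),down(-13.5),12),(G,down(yaw),5)])
E
```

```text
crock [0.5069 0.2687 0.09  ] spoon end [0.5603 0.2321 0.1948] 0.0026968222127972444 tile [ 0.4765 -0.2523  0.006 ]
jars [ 0.6772 -0.1764  0.08  ] [0.6653 0.1246 0.08  ] [ 0.7074 -0.0308  0.08  ]
grip [ 0.3916 -0.2253  0.03  ]
[[-3.2, -3.2, 0.0, 0.0, 0.0, 0.144], [-6.4, -6.5, 0.0, 0.0, 0.0, 0.288], [-9.6, -9.7, 0.0, 0.0, 0.0, 0.432], [-12.8, -12.9, 0.0, -0.001, 0.0, 0.576], [-15.9, -16.2, 0.0, -0.001, 0.001, 0.72]]
[[-4.5, -0.3, 0.0, 0.0, 0.0, 0.144], [-9.1, -0.6, 0.0, 0.0, 0.0, 0.288], [-13.6, -0.9, 0.0, 0.0, 0.0, 0.432], [-18.1, -1.3, 0.0, -0.001, 0.0, 0.576], [-22.7, -1.6, 0.0, -0.001, 0.0, 0.72]]
[[-3.6, 2.7, -0.1, 0.0, 0.0, 0.144], [-6.7, 3.0, 0.8, 0.0, 0.0, 0.272], [-9.8, 3.3, 1.6, 0.0, 0.0, 0.401], [-12.9, 3.6, 2.4, 0.0, 0.0, 0.53], [-16.1, 3.9, 3.3, 0.0, 0.0, 0.659]]
[[-2.2, 2.1, 0.8, 0.0, 0.0, 0.128], [-4.5, 4.3, 1.6, 0.0, 0.0, 0.257], [-6.8, 6.4, 2.5, 0.0, 0.0, 0.386], [-9.1, 8.6, 3.3, 0.0, 0.0, 0.515], [-11.4, 10.7, 4.1, 0.0, 0.0, 0.643]]
[[-0.5, 3.1, 0.9, 0.0, 0.0, 0.129], [-1.0, 6.1, 1.7, 0.0, 0.0, 0.258], [-1.6, 9.2, 2.5, 0.0, 0.0, 0.386], [-1.6, 9.2, 4.9, 0.0, 0.0, 0.387], [-1.6, 9.2, 7.3, 0.0, 0.0, 0.387]]
[[0.0, 0.0, 2.4, 0.0, 0.0, 0.0], [0.0, 0.0, 4.8, 0.0, 0.0, 0.001], [0.0, 0.0, 7.2, 0.0, 0.0, 0.001]]
```

```bash
j="python3 -m jog"
python3 -m jog '[[-3.2,-3.2,0,0,0,0.144,100],[-6.4,-6.5,0,0,0,0.288,100],[-9.6,-9.7,0,0,0,0.432,100],[-12.8,-12.9,0,0,0,0.576,100],[-15.9,-16.2,0,0,0,0.72,100]]'
python3 -m jog '[[-4.5,-0.3,0,0,0,0.144,100],[-9.1,-0.6,0,0,0,0.288,100],[-13.6,-0.9,0,0,0,0.432,100],[-18.1,-1.3,0,0,0,0.576,100],[-22.7,-1.6,0,0,0,0.72,100]]'
python3 -m jog '[[-3.6,2.7,0,0,0,0.144,100],[-6.7,3,0.8,0,0,0.272,100],[-9.8,3.3,1.6,0,0,0.401,100],[-12.9,3.6,2.4,0,0,0.53,100],[-16.1,3.9,3.3,0,0,0.659,100]]'
python3 -m jog '[[-2.2,2.1,0.8,0,0,0.128,100],[-4.5,4.3,1.6,0,0,0.257,100],[-6.8,6.4,2.5,0,0,0.386,100],[-9.1,8.6,3.3,0,0,0.515,100],[-11.4,10.7,4.1,0,0,0.643,100]]'
python3 -m jog '[[-0.5,3.1,0.9,0,0,0.129,100],[-1,6.1,1.7,0,0,0.258,100],[-1.6,9.2,2.5,0,0,0.387,100],[-1.6,9.2,2.5,0,0,0.387,100]]'
python3 - <<'E'
from h import *
np.set_printoptions(precision=4,suppress=True)
s=bot.sense(); print(s["joint_positions"],s["tcp_pos"],s["tool_rot"])
plan([((.3916,-.2253,.031),down(-13.6),6)])
im=bot.get_image("top"); cv2.imwrite("pics/top1.png",im)
E
```

```text
time_s: 0.6
tcp_pos: [0.2624, 0.3837, 0.2497]
tool_rot: [-180.0, 0.0, 124.2]
force: [0.8, 0.1, -0.4]
finger_gap: 0.0855
grasp_force: 0.0
time_s: 1.1
tcp_pos: [0.3777, 0.1875, 0.25]
tool_rot: [-180.0, -0.0, 82.9]
force: [0.5, 1.2, -0.4]
finger_gap: 0.086
grasp_force: 0.0
time_s: 1.6
tcp_pos: [0.3968, 0.0235, 0.2167]
tool_rot: [-180.0, 0.0, 45.2]
force: [1.2, -0.5, 0.1]
finger_gap: 0.0855
grasp_force: 0.0
time_s: 2.1
tcp_pos: [0.393, -0.1328, 0.1756]
tool_rot: [-180.0, 0.0, 8.3]
force: [0.1, -0.6, 0.1]
finger_gap: 0.0856
grasp_force: 0.0
time_s: 2.5
tcp_pos: [0.3902, -0.2272, 0.1492]
tool_rot: [180.0, 0.2, -13.9]
force: [-0.2, 0.7, -1.3]
finger_gap: 0.0854
grasp_force: 0.0
[-34.4853 -17.8261 102.1321  -0.0693  95.8771  69.4182] [ 0.3902 -0.2272  0.1492] [179.9998   0.1957 -13.9105]
[[0.0, 0.0, 2.0, 0.0, 0.001, -0.001], [0.0, -0.1, 3.9, 0.0, 0.001, -0.002], [0.1, -0.1, 5.9, 0.0, 0.002, -0.003], [0.1, -0.1, 7.9, 0.0, 0.002, -0.004], [0.1, -0.2, 9.8, 0.0, 0.003, -0.005]]
[[0.0, 0.0, 2.0, 0.0, 0.0, 0.0]]
```

```bash

python3 -m jog '[[0,-0.1,3,0,0,0,100],[0,-0.1,6,0,0,0,100],[0,-0.1,9,0,0,0,100],[0,-0.1,11,0,0,0,100],[0,-0.1,11.8,0,0,0,100]]'
python3 -m jog '[[0,0,0,0,0,0,40],[0,0,0,0,0,0,20],[0,0,0,0,0,0,0],[0,0,0,0,0,0,0],[0,0,0,0,0,0,0]]' 90
python3 -m jog '[[0,0,0,0,0,0,0],[0,0,0,0,0,0,0],[0,0,-1,0,0,0,0],[0,0,-2,0,0,0,0],[0,0,-3,0,0,0,0]]' 90
python3 - <<'E'
from h import *
im=bot.get_image("scene"); cv2.imwrite("pics/g1.png",box(im,130,100,140,110,5))
E
```

```text
time_s: 3.05
tcp_pos: [0.3908, -0.2222, 0.0311]
tool_rot: [-179.9, 0.2, -13.4]
force: [0.0, 0.2, 0.5]
finger_gap: 0.0855
grasp_force: 0.0
time_s: 3.55
tcp_pos: [0.392, -0.2243, 0.0342]
tool_rot: [180.0, -0.1, -13.5]
force: [0.9, -0.3, 2.2]
finger_gap: 0.0164
grasp_force: 88.0
time_s: 4.05
tcp_pos: [0.3915, -0.2238, 0.0638]
tool_rot: [-180.0, 0.0, -13.5]
force: [0.7, -0.0, -2.7]
finger_gap: 0.0164
grasp_force: 87.9
```

View pics/g1.png

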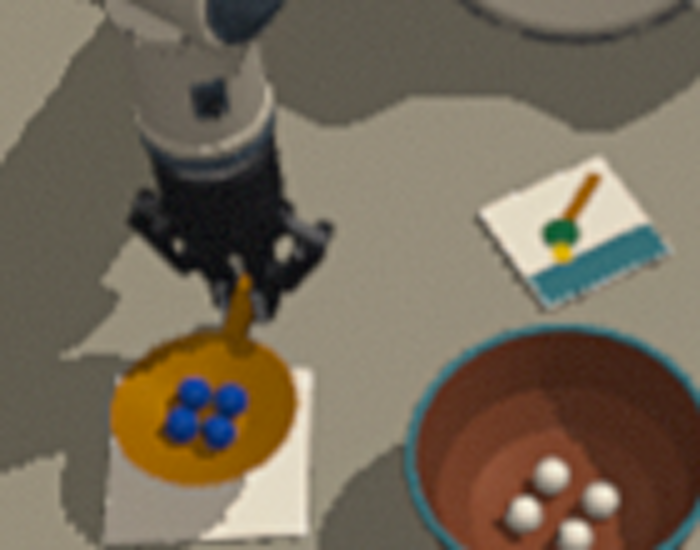

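The picture shows the dish held level, with all four beads at (180–230, 395–435).

```bash
python3 - <<'E'
from h import *
T=lambda y,t: Ro.from_euler("ZY",[y,t],degrees=True)*Ro.from_euler("x",180,degrees=True)
p,R=now(); print(p+R.apply([.09,0,.028]))
s=plan([((.479,-.245,.128),T(-13.5,0),5)],off=(.09,0,.028)); 
s=plan([((.517,-.109,.128),T(80,0),20)],off=(.09,0,.028),start=s); print()
plan([((.517,-.109,.125),T(80,62),15)],off=(.09,0,.028),start=s)
E
```

```text
[ 0.47995189 -0.24550302  0.03819959]
[[0.0, 0.0, -1.8, 0.0, 0.0, 0.0], [0.0, 0.0, -3.6, 0.0, -0.001, 0.0], [0.0, 0.0, -5.4, 0.001, -0.001, 0.0], [-0.1, 0.0, -7.2, 0.001, -0.002, 0.0], [-0.1, 0.0, -9.0, 0.001, -0.002, -0.001]]
[[0.1, 0.0, 0.0, 0.0, 0.0, -0.082], [0.2, 0.1, 0.0, 0.0, 0.0, -0.163], [0.4, 0.1, 0.0, 0.0, 0.0, -0.245], [0.6, 0.1, 0.0, 0.0, 0.0, -0.326], [0.9, 0.0, 0.0, 0.0, 0.0, -0.408]]
[[0.3, 0.1, 0.0, 0.0, 0.0, -0.081], [0.7, 0.2, 0.0, 0.0, 0.0, -0.163], [1.1, 0.3, 0.0, 0.0, 0.0, -0.245], [1.7, 0.4, 0.0, 0.0, 0.0, -0.326], [2.2, 0.4, 0.0, 0.0, 0.0, -0.408]]
[[0.6, 0.3, 0.0, 0.0, 0.0, -0.081], [1.2, 0.6, 0.0, 0.0, 0.0, -0.163], [1.9, 0.8, 0.0, 0.0, 0.0, -0.244], [2.6, 1.1, 0.0, 0.0, 0.0, -0.326], [3.4, 1.3, 0.0, 0.0, 0.0, -0.408]]
[[0.7, 0.5, 0.0, 0.0, 0.0, -0.081], [1.5, 1.0, 0.0, 0.0, 0.0, -0.163], [2.3, 1.5, 0.0, 0.0, 0.0, -0.244], [3.2, 2.0, 0.0, 0.0, 0.0, -0.326], [4.1, 2.5, 0.0, 0.0, 0.0, -0.407]]

[[0.2, 0.0, -0.6, 0.0, -0.072, 0.0], [0.5, 0.0, -1.2, 0.0, -0.144, 0.0], [0.8, 0.0, -1.8, 0.0, -0.216, 0.0], [1.2, 0.0, -2.4, 0.0, -0.289, 0.0], [1.6, 0.0, -2.9, 0.0, -0.361, 0.0]]
[[0.2, 0.0, -0.6, 0.0, -0.072, 0.0], [0.5, 0.0, -1.2, 0.0, -0.144, 0.0], [0.8, 0.0, -1.8, 0.0, -0.216, 0.0], [1.2, 0.0, -2.4, 0.0, -0.288, 0.0], [1.6, 0.0, -2.9, 0.0, -0.36, 0.0]]
[[0.2, 0.0, -0.6, 0.0, -0.073, 0.0], [0.5, 0.0, -1.2, 0.0, -0.145, 0.0], [0.9, 0.0, -1.8, 0.0, -0.217, 0.0], [1.2, 0.0, -2.4, 0.0, -0.289, -0.001], [1.6, 0.0, -2.9, 0.0, -0.361, -0.001]]
```

```bash

python3 -m jog '[[0,0,-1.8,0,0,0,0],[0,0,-3.6,0,0,0,0],[0,0,-5.4,0,0,0,0],[0,0,-7.2,0,0,0,0],[-0.1,0,-9,0,0,0,0]]'
python3 -m jog '[[0.1,0,0,0,0,-0.082,0],[0.2,0.1,0,0,0,-0.163,0],[0.4,0.1,0,0,0,-0.245,0],[0.6,0.1,0,0,0,-0.326,0],[0.9,0,0,0,0,-0.408,0]]'
python3 -m jog '[[0.3,0.1,0,0,0,-0.081,0],[0.7,0.2,0,0,0,-0.163,0],[1.1,0.3,0,0,0,-0.245,0],[1.7,0.4,0,0,0,-0.326,0],[2.2,0.4,0,0,0,-0.408,0]]'
python3 -m jog '[[0.6,0.3,0,0,0,-0.081,0],[1.2,0.6,0,0,0,-0.163,0],[1.9,0.8,0,0,0,-0.244,0],[2.6,1.1,0,0,0,-0.326,0],[3.4,1.3,0,0,0,-0.408,0]]'
python3 -m jog '[[0.7,0.5,0,0,0,-0.081,0],[1.5,1,0,0,0,-0.163,0],[2.3,1.5,0,0,0,-0.244,0],[3.2,2,0,0,0,-0.326,0],[4.1,2.5,0,0,0,-0.407,0]]'
python3 -m jog '[[0,0,0,0,0,0,0],[0,0,0,0,0,0,0]]'
python3 - <<'E'
from h import *
p,R=now(); print(p+R.apply([.09,0,.028]),bot.sense()["joint_positions"])
im=bot.get_image("top"); cv2.imwrite("pics/p1.png",box(im,180,100,250,180,3))
E
```

```text
time_s: 4.6
tcp_pos: [0.3907, -0.2237, 0.1542]
tool_rot: [180.0, -0.0, -13.5]
force: [-0.5, -0.3, -2.9]
finger_gap: 0.0158
grasp_force: 87.9
time_s: 5.1
tcp_pos: [0.3994, -0.2259, 0.1535]
tool_rot: [180.0, 0.0, 10.0]
force: [-0.0, -0.6, -2.7]
finger_gap: 0.0159
grasp_force: 88.0
time_s: 5.6
tcp_pos: [0.422, -0.2261, 0.1535]
tool_rot: [180.0, 0.0, 33.4]
force: [-0.0, -0.9, -2.6]
finger_gap: 0.016
grasp_force: 88.0
time_s: 6.1
tcp_pos: [0.4577, -0.2183, 0.1535]
tool_rot: [180.0, 0.0, 56.8]
force: [-0.0, 0.5, -1.9]
finger_gap: 0.0162
grasp_force: 88.0
time_s: 6.6
tcp_pos: [0.5013, -0.1977, 0.1535]
tool_rot: [180.0, 0.0, 80.1]
force: [0.6, -0.1, -2.4]
finger_gap: 0.016
grasp_force: 88.0
time_s: 6.8
tcp_pos: [0.5007, -0.1978, 0.1533]
tool_rot: [-180.0, 0.0, 79.8]
force: [-0.9, -0.2, -1.8]
finger_gap: 0.0162
grasp_force: 88.1
[ 0.51662679 -0.10927354  0.12528889] [-2.51683889e+01 -4.14003914e+00  8.97445507e+01 -2.11544619e-02
  9.44063204e+01 -1.49840146e+01]
```

View pics/p1.png

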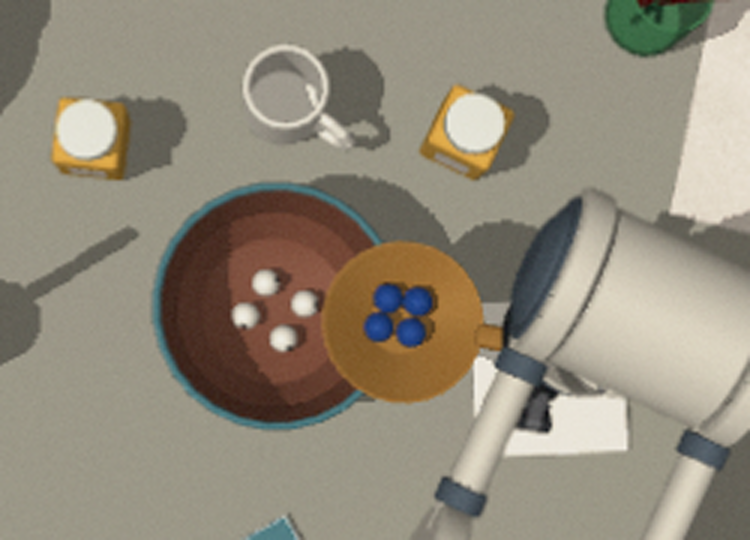

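The dish overlaps the bowl's rim at (325,330) as planned, and all four beads are still in it. Tipping now.

```bash

python3 -m jog '[[0.2,0,-0.6,0,-0.072,0,0],[0.5,0,-1.2,0,-0.144,0,0],[0.8,0,-1.8,0,-0.216,0,0],[1.2,0,-2.4,0,-0.289,0,0],[1.6,0,-2.9,0,-0.361,0,0]]'
python3 -m jog '[[0.2,0,-0.6,0,-0.072,0,0],[0.5,0,-1.2,0,-0.144,0,0],[0.8,0,-1.8,0,-0.216,0,0],[1.2,0,-2.4,0,-0.289,0,0],[1.6,0,-2.9,0,-0.361,0,0]]'
python3 -m jog '[[0.2,0,-0.6,0,-0.073,0,0],[0.5,0,-1.2,0,-0.145,0,0],[0.9,0,-1.8,0,-0.217,0,0],[1.2,0,-2.4,0,-0.289,0,0],[1.6,0,-2.9,0,-0.361,0,0]]'
python3 -m jog '[[0,0,0,0,0,0,0],[0,0,0,0,0,0,0],[0,0,0,0,0,0,0],[0,0,0,0,0,0,0]]'
python3 - <<'E'
from h import *
T=lambda y,t: Ro.from_euler("ZY",[y,t],degrees=True)*Ro.from_euler("x",180,degrees=True)
im=np.vstack([box(bot.get_image("top"),200,120,180,130,2),box(bot.get_image("scene"),130,120,180,130,2)]); cv2.imwrite("pics/p2.png",im)
o=(.09,0,.028); p,R=now(); print(p+R.apply(o),R.as_euler("xyz",True))
s=plan([((.515,-.118,.14),T(80,10),10),((.515,-.118,.14),T(78,0),2),((.477,-.248,.12),T(-13,0),13)],off=o); 
plan([((.477,-.249,.016),T(-13,0),5)],off=o,start=s)
E
```

```text
time_s: 7.35
tcp_pos: [0.5034, -0.1822, 0.1832]
tool_rot: [179.9, 20.8, 79.8]
force: [0.1, -0.1, -3.2]
finger_gap: 0.0161
grasp_force: 88.1
time_s: 7.85
tcp_pos: [0.5079, -0.1571, 0.2044]
tool_rot: [179.8, 41.5, 79.7]
force: [0.2, -0.1, -1.4]
finger_gap: 0.016
grasp_force: 88.1
time_s: 8.35
tcp_pos: [0.5134, -0.1263, 0.2155]
tool_rot: [179.7, 62.1, 79.6]
force: [0.4, 0.9, -2.3]
finger_gap: 0.016
grasp_force: 88.3
time_s: 8.75
tcp_pos: [0.5135, -0.1271, 0.2159]
tool_rot: [179.7, 62.0, 79.6]
force: [0.4, 1.0, -1.6]
finger_gap: 0.0154
grasp_force: 88.3
[ 0.51669485 -0.10975776  0.12304655] [179.81417321  61.98637412  79.69383691]
[[-0.4, 0.0, 0.8, 0.0, 0.091, 0.0], [-0.7, 0.0, 1.7, 0.0, 0.181, -0.001], [-1.0, 0.0, 2.5, 0.0, 0.272, -0.001], [-1.2, 0.0, 3.4, 0.0, 0.363, -0.001], [-1.3, 0.0, 4.2, 0.0, 0.454, -0.002]]
[[-0.4, 0.0, 0.8, 0.0, 0.09, 0.0], [-0.7, 0.0, 1.5, 0.0, 0.181, 0.0], [-0.9, 0.0, 2.3, 0.0, 0.272, 0.0], [-1.0, 0.0, 3.0, 0.0, 0.363, -0.001], [-1.1, 0.0, 3.8, 0.0, 0.453, -0.001]]
[[-0.2, -0.1, 0.8, 0.001, 0.088, 0.017], [-0.4, -0.3, 1.6, 0.003, 0.175, 0.035], [-1.3, -1.5, 1.9, 0.013, 0.175, 0.156], [-2.0, -2.7, 2.2, 0.024, 0.174, 0.278], [-2.6, -3.8, 2.5, 0.035, 0.173, 0.4]]
[[-1.0, -0.8, 0.1, 0.0, 0.0, 0.122], [-1.8, -1.6, 0.3, 0.0, 0.0, 0.244], [-2.5, -2.4, 0.4, 0.0, 0.0, 0.367], [-3.0, -3.1, 0.6, 0.0, 0.0, 0.489], [-3.4, -3.7, 0.7, 0.0, 0.0, 0.611]]
[[-0.6, -0.3, 0.2, 0.0, 0.0, 0.122], [-1.0, -0.5, 0.3, -0.001, 0.0, 0.244], [-1.4, -0.8, 0.5, -0.001, 0.0, 0.367], [-1.5, -0.9, 0.6, -0.001, 0.0, 0.489], [-1.6, -1.1, 0.8, -0.001, 0.0, 0.611]]
[[0.0, 0.0, 2.1, 0.0, 0.0, 0.0], [0.0, 0.1, 4.2, 0.0, 0.0, 0.0], [0.0, 0.1, 6.2, 0.0, 0.0, 0.0], [0.0, 0.1, 8.3, 0.0, 0.0, 0.0], [0.0, 0.1, 10.4, 0.0, 0.0, 0.0]]
```

View pics/p2.png

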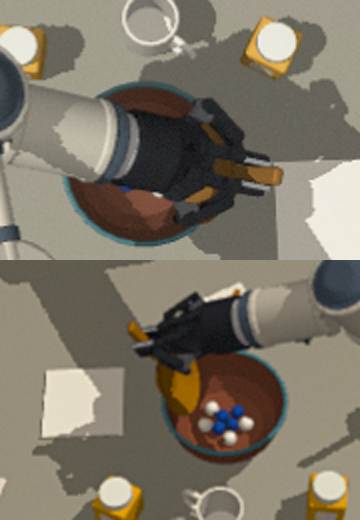

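The scene crop shows the four blue beads in the bowl at (213–238, 410–430) among the white ones, and the dish is empty. Returning the dish to its tile.

```bash

python3 -m jog '[[-0.4,0,0.8,0,0.091,0,0],[-0.7,0,1.7,0,0.181,0,0],[-1,0,2.5,0,0.272,0,0],[-1.2,0,3.4,0,0.363,0,0],[-1.3,0,4.2,0,0.454,0,0]]'
python3 -m jog '[[-0.4,0,0.8,0,0.09,0,0],[-0.7,0,1.5,0,0.181,0,0],[-0.9,0,2.3,0,0.272,0,0],[-1,0,3,0,0.363,0,0],[-1.1,0,3.8,0,0.453,0,0]]'
python3 -m jog '[[-0.2,-0.1,0.8,0.001,0.088,0.017,0],[-0.4,-0.3,1.6,0.003,0.175,0.035,0],[-1.3,-1.5,1.9,0.013,0.175,0.156,0],[-2,-2.7,2.2,0.024,0.174,0.278,0],[-2.6,-3.8,2.5,0.035,0.173,0.4,0]]'
python3 -m jog '[[-1,-0.8,0.1,0,0,0.122,0],[-1.8,-1.6,0.3,0,0,0.244,0],[-2.5,-2.4,0.4,0,0,0.367,0],[-3,-3.1,0.6,0,0,0.489,0],[-3.4,-3.7,0.7,0,0,0.611,0]]'
python3 -m jog '[[-0.6,-0.3,0.2,0,0,0.122,0],[-1,-0.5,0.3,0,0,0.244,0],[-1.4,-0.8,0.5,0,0,0.367,0],[-1.5,-0.9,0.6,0,0,0.489,0],[-1.6,-1.1,0.8,0,0,0.611,0]]'
python3 -m jog '[[0,0,2.1,0,0,0,0],[0,0.1,4.2,0,0,0,0],[0,0.1,6.2,0,0,0,0],[0,0.1,8.3,0,0,0,0],[0,0.1,9.4,0,0,0,0]]'
python3 - <<'E'
from h import *
p,R=now(); print(p+R.apply((.09,0,.028)),R.as_euler("xyz",True))
im=np.hstack([box(bot.get_image("top"),300,160,120,130,3),box(bot.get_image("scene"),120,110,120,130,3)]); cv2.imwrite("pics/p3.png",im)
E
```

```text
time_s: 9.35
tcp_pos: [0.5059, -0.1695, 0.2077]
tool_rot: [179.9, 35.8, 79.8]
force: [-0.4, -0.7, -1.3]
finger_gap: 0.0161
grasp_force: 88.2
time_s: 9.85
tcp_pos: [0.5004, -0.2005, 0.1835]
tool_rot: [179.9, 9.9, 79.9]
force: [0.3, -0.7, -2.2]
finger_gap: 0.0161
grasp_force: 88.1
time_s: 10.35
tcp_pos: [0.4568, -0.2237, 0.1626]
tool_rot: [180.0, 0.1, 56.6]
force: [-0.2, 0.3, -1.9]
finger_gap: 0.0162
grasp_force: 88.2
time_s: 10.85
tcp_pos: [0.4073, -0.2315, 0.1556]
tool_rot: [179.9, 0.1, 21.6]
force: [0.2, 0.2, -1.6]
finger_gap: 0.0163
grasp_force: 88.2
time_s: 11.35
tcp_pos: [0.3888, -0.2272, 0.1479]
tool_rot: [179.9, -0.0, -13.4]
force: [0.7, 1.1, -2.6]
finger_gap: 0.0161
grasp_force: 88.2
time_s: 11.85
tcp_pos: [0.388, -0.2276, 0.0517]
tool_rot: [180.0, 0.1, -13.1]
force: [-0.0, 0.5, -1.9]
finger_gap: 0.0159
grasp_force: 88.2
[ 0.47555241 -0.24801075  0.02353772] [ 1.79972978e+02  1.29456705e-01 -1.31033455e+01]
```

View pics/p3.png

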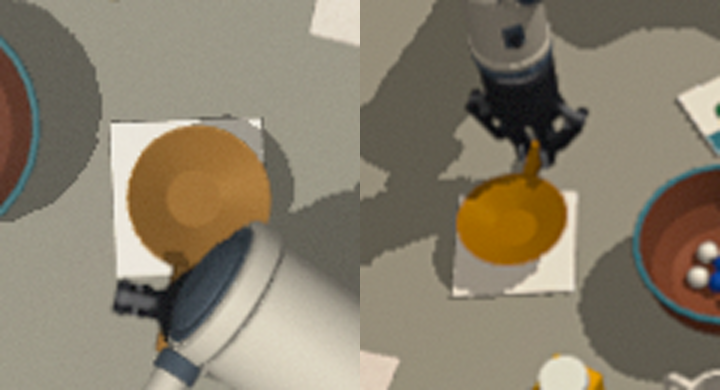

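The dish is level, empty and over the tile (top crop at (198,197)). Lowering slowly.

```bash

python3 -m jog '[[0,0,0.4,0,0,0,0],[0,0,0.8,0,0,0,0],[0,0,1.1,0,0,0,0],[0,0,1.4,0,0,0,0],[0,0,1.5,0,0,0,0]]'
python3 -m jog '[[0,0,0.1,0,0,0,0],[0,0,0.2,0,0,0,0],[0,0,0.2,0,0,0,0]]'
python3 -m jog '[[0,0,0.1,0,0,0,0],[0,0,0.1,0,0,0,0]]'
```

```text
time_s: 12.45
tcp_pos: [0.389, -0.2278, 0.0382]
tool_rot: [180.0, 0.0, -13.1]
force: [0.5, -0.5, -1.9]
finger_gap: 0.0163
grasp_force: 88.2
time_s: 12.75
tcp_pos: [0.3891, -0.2278, 0.0363]
tool_rot: [180.0, -0.0, -13.1]
force: [0.3, 0.5, -1.9]
finger_gap: 0.0164
grasp_force: 88.2
time_s: 12.95
tcp_pos: [0.3891, -0.2278, 0.0354]
tool_rot: [180.0, -0.0, -13.1]
force: [-0.2, 0.1, -1.7]
finger_gap: 0.016
grasp_force: 88.2
```

```bash

python3 -m jog '[[0,0,0.1,0,0,0,0],[0,0,0.2,0,0,0,0],[0,0,0.2,0,0,0,0]]'
python3 -m jog '[[0,0,0.1,0,0,0,0],[0,0,0.1,0,0,0,0]]'
```

```text
time_s: 13.25
tcp_pos: [0.389, -0.2279, 0.034]
tool_rot: [179.9, -0.0, -13.1]
force: [-4.0, 0.6, 4.3]
finger_gap: 0.0161
grasp_force: 89.0
time_s: 13.45
tcp_pos: [0.3892, -0.228, 0.0334]
tool_rot: [179.9, -0.0, -13.1]
force: [-6.2, 2.0, 8.0]
finger_gap: 0.0162
grasp_force: 89.4
```

The dish is down. I'll release it and work out the spoon axis from the first pictures.

```bash

python3 -m jog '[[0,0,0,0,0,0,30],[0,0,0,0,0,0,50],[0,0,0,0,0,0,70],[0,0,0,0,0,0,100],[0,0,-1,0,0,0,100]]'
python3 -m jog '[[0,0,-3,0,0,0,100],[0,0,-6,0,0,0,100],[0,0,-10,0,0,0,100],[0,0,-14,0,0,0,100],[0,0,-19,0,0,0,100]]'
python3 - <<'E'
from h import *
np.set_printoptions(precision=4,suppress=True)
top=lambda u,v:(120+u/6,170+v/6)
sc=lambda u,v:(305+(u-360)/6,160+v/6)
E,_=tri(sc(518,98),top(207,100))
# top-view lower handle ray: point at .1.. find point P on ray top(193,265) with distance horizontally consistent with 23deg
c,v=ray("top",top(194,262))
best=min((abs(np.degrees(np.arccos((E-P)[2]/np.linalg.norm(E-P)))-23),tuple(P)) for P in (c+v*(z-c[2])/v[2] for z in np.linspace(.0,.12,241)))
ax=E-np.array(best[1]); ax/=np.linalg.norm(ax); print("E",E,"ax",ax,"err",best[0],"tip",E-.2*ax,"az",np.degrees(np.arctan2(ax[1],ax[0])))
(c1,a1),(c2,a2)=ray("top",top(207,100)),ray("top",top(194,262)); n1=np.cross(a1,a2)
_,b1=ray("scene",sc(518,98)); _,b2=ray("scene",sc(537,162)); d=np.cross(n1,np.cross(b1,b2)); d/=np.linalg.norm(d)*np.sign(d[2]); print("two-view ax",d)
# same for two edges of shadowless crop: projections check
for n in("top","scene"): print(n,proj(n,[E-.2*ax,E-.1*ax,E]))
im=np.hstack([box(bot.get_image("top"),120,170,60,60,6),box(bot.get_image("scene"),120,110,120,120,3)]); cv2.imwrite("pics/p4.png",im)
E
```

```text
time_s: 13.95
tcp_pos: [0.3883, -0.2272, 0.0412]
tool_rot: [-180.0, 0.2, -13.1]
force: [0.4, 0.4, -0.6]
finger_gap: 0.0815
grasp_force: 0.0
time_s: 14.45
tcp_pos: [0.3885, -0.2272, 0.2335]
tool_rot: [180.0, 0.1, -13.1]
force: [1.1, -0.2, -0.7]
finger_gap: 0.0855
grasp_force: 0.0
E [0.5604 0.2322 0.1947] ax [ 0.3157 -0.2296  0.9207] err 0.0213097404437832 tip [0.4973 0.2781 0.0106] az -36.02230904504041
two-view ax [ 0.4291 -0.235   0.8722]
top [[152.0585 218.8113]
 [152.8555 204.0848]
 [153.8408 186.6425]]
scene [[333.3864 191.9816]
 [332.2007 184.7448]
 [330.8357 176.3946]]
```

View pics/p4.png

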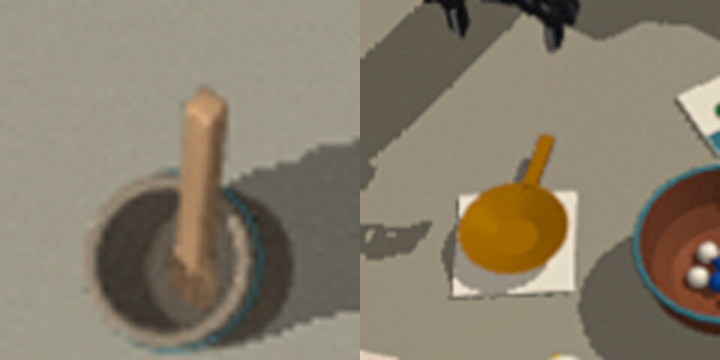

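The dish is upright on its tile and released, centred at about (512,228) in the right-hand crop. The spoon leans 23° at azimuth −36°, with its tip at (.497,.278,.011).

```bash
python3 - <<'E'
from h import *
S=lambda az,t: Ro.from_euler("ZY",[az,t],degrees=True)*Ro.from_euler("y",180,degrees=True)
ax=Ro.from_euler("ZY",[-36,23],degrees=True).apply([0,0,1]); g=np.array([.4973,.2781,.0106])+.16*ax; print(g)
p,R=plan([((.40,-.05,.28),down(55),9),(g+.1*ax,S(-36,23),15)]); print(p,R.as_euler("xyz",True))
E
```

```text
[0.5478773  0.24135344 0.15788078]
[[-0.3, -2.0, -0.4, 0.001, -0.001, -0.132], [-0.7, -3.9, -0.9, 0.003, -0.002, -0.264], [-1.0, -5.9, -1.3, 0.004, -0.003, -0.396], [-1.4, -7.8, -1.8, 0.006, -0.004, -0.528], [-1.7, -9.8, -2.2, 0.007, -0.004, -0.66]]
[[0.9, -1.8, -0.5, 0.002, -0.001, -0.132], [1.8, -3.5, -0.9, 0.003, -0.002, -0.264], [2.8, -5.3, -1.3, 0.004, -0.003, -0.396], [3.7, -7.0, -1.7, 0.006, -0.004, -0.528], [5.5, -8.2, -1.5, 0.032, 0.012, -0.63]]
[[2.1, 0.2, 0.2, 0.021, 0.021, -0.102], [4.3, 0.4, 0.4, 0.042, 0.042, -0.204], [6.4, 0.6, 0.7, 0.062, 0.063, -0.306], [8.6, 0.7, 0.9, 0.083, 0.084, -0.408], [10.7, 0.9, 1.2, 0.104, 0.105, -0.51]]
[[1.7, 1.2, 0.4, 0.021, 0.021, -0.102], [3.5, 2.5, 0.7, 0.041, 0.043, -0.204], [5.2, 3.7, 1.1, 0.062, 0.064, -0.306], [6.9, 4.9, 1.5, 0.083, 0.085, -0.408], [8.7, 6.1, 1.9, 0.104, 0.106, -0.51]]
[[0.8, 2.0, 0.3, 0.02, 0.021, -0.102], [1.7, 3.9, 0.7, 0.041, 0.042, -0.205], [2.6, 5.9, 1.0, 0.062, 0.063, -0.307], [3.5, 7.8, 1.4, 0.083, 0.084, -0.409]]
[0.57920305 0.21865413 0.24981108] [-179.9945564   -22.98594899  144.02402602]
```

```bash

python3 -m jog '[[-0.3,-2,-0.4,0,0,-0.132,100],[-0.7,-3.9,-0.9,0,0,-0.264,100],[-1,-5.9,-1.3,0,0,-0.396,100],[-1.4,-7.8,-1.8,0,0,-0.528,100],[-1.7,-9.8,-2.2,0,0,-0.66,100]]'
python3 -m jog '[[0.9,-1.8,-0.5,0,0,-0.132,100],[1.8,-3.5,-0.9,0,0,-0.264,100],[2.8,-5.3,-1.3,0,0,-0.396,100],[3.7,-7,-1.7,0,0,-0.528,100],[5.5,-8.2,-1.5,0.032,0.012,-0.63,100]]'
python3 -m jog '[[2.1,0.2,0.2,0.021,0.021,-0.102,100],[4.3,0.4,0.4,0.042,0.042,-0.204,100],[6.4,0.6,0.7,0.062,0.063,-0.306,100],[8.6,0.7,0.9,0.083,0.084,-0.408,100],[10.7,0.9,1.2,0.104,0.105,-0.51,100]]'
python3 -m jog '[[1.7,1.2,0.4,0.021,0.021,-0.102,100],[3.5,2.5,0.7,0.041,0.043,-0.204,100],[5.2,3.7,1.1,0.062,0.064,-0.306,100],[6.9,4.9,1.5,0.083,0.085,-0.408,100],[8.7,6.1,1.9,0.104,0.106,-0.51,100]]'
python3 -m jog '[[0.8,2,0.3,0.02,0.021,-0.102,100],[1.7,3.9,0.7,0.041,0.042,-0.205,100],[2.6,5.9,1,0.062,0.063,-0.307,100],[3.5,7.8,1.4,0.083,0.084,-0.409,100],[3.5,7.8,1.4,0.083,0.084,-0.409,100]]'
python3 - <<'E'
from h import *
S=lambda az,t: Ro.from_euler("ZY",[az,t],degrees=True)*Ro.from_euler("y",180,degrees=True)
print(bot.sense()["joint_positions"]); bot.get_image
plan([((.5479,.2414,.1579),S(-36,23),5)])
E
```

```text
time_s: 15.05
tcp_pos: [0.3946, -0.1276, 0.255]
tool_rot: [179.9, -0.0, 25.0]
force: [0.3, -0.3, -0.1]
finger_gap: 0.0857
grasp_force: 0.0
time_s: 15.55
tcp_pos: [0.4101, -0.0296, 0.2713]
tool_rot: [-178.7, -1.3, 61.2]
force: [1.4, -0.0, -0.5]
finger_gap: 0.0852
grasp_force: 0.0
time_s: 16.05
tcp_pos: [0.4706, 0.0594, 0.2597]
tool_rot: [-175.1, -9.1, 90.0]
force: [0.8, -0.4, -0.3]
finger_gap: 0.0853
grasp_force: 0.0
time_s: 16.55
tcp_pos: [0.5302, 0.1485, 0.249]
tool_rot: [-175.9, -17.6, 119.4]
force: [0.0, -0.1, -0.2]
finger_gap: 0.0857
grasp_force: 0.0
time_s: 17.05
tcp_pos: [0.5783, 0.2215, 0.2381]
tool_rot: [-179.7, -23.5, 144.1]
force: [-0.7, 0.2, -1.0]
finger_gap: 0.0854
grasp_force: 0.0
[  9.39946835  20.74393469  56.63799697  18.58175145 118.53905157
 -38.14568749]
[[0.0, 0.0, 1.8, -0.001, -0.002, 0.0], [0.1, 0.0, 3.5, -0.002, -0.004, 0.001], [0.1, -0.1, 5.3, -0.004, -0.005, 0.001], [0.1, -0.1, 7.0, -0.005, -0.007, 0.002], [0.1, -0.1, 8.8, -0.006, -0.009, 0.002]]
```

```bash

python3 -m jog '[[0,0,1.8,0,0,0,100],[0.1,0,3.5,0,0,0,100],[0.1,-0.1,5.3,-0.004,-0.005,0,100],[0.1,-0.1,7,-0.005,-0.008,0,100],[0.1,-0.1,8.8,-0.006,-0.009,0,100]]'
python3 -m jog '[[0,0,0,0,0,0,60],[0,0,0,0,0,0,40],[0,0,0,0,0,0,30]]' 40
python3 - <<'E'
from h import *
p,R=now(); print(p,R.as_euler("xyz",True))
im=np.hstack([box(bot.get_image("top"),120,150,90,90,4),box(bot.get_image("scene"),285,120,90,90,4)]); cv2.imwrite("pics/p5.png",im)
E
```

```text
time_s: 17.55
tcp_pos: [0.5476, 0.2392, 0.1605]
tool_rot: [179.8, -22.7, 143.8]
force: [0.3, -0.3, 0.1]
finger_gap: 0.0852
grasp_force: 0.0
time_s: 17.85
tcp_pos: [0.5486, 0.2394, 0.1619]
tool_rot: [179.7, -22.7, 143.9]
force: [-0.6, 0.4, -1.0]
finger_gap: 0.044
grasp_force: 0.0
[0.54856746 0.23940405 0.16193457] [179.7456196  -22.73010962 143.94105015]
```

View pics/p5.png

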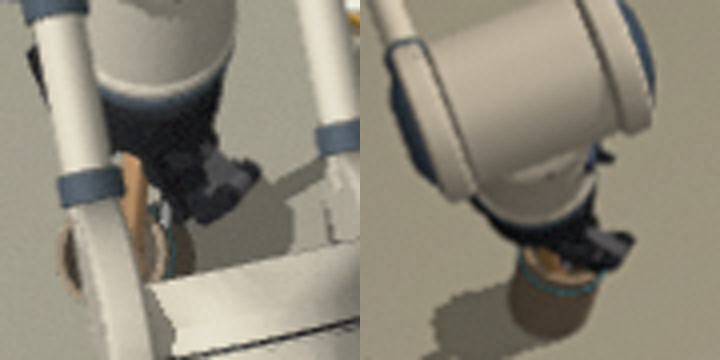

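The arm hides most of this view, but the handle at (133,200) enters between the fingers. Closing.

```bash

python3 -m jog '[[0,0,0,0,0,0,0],[0,0,0,0,0,0,0],[0,0,0,0,0,0,0],[0,0,0,0,0,0,0],[0,0,0,0,0,0,0]]' 60
python3 - <<'E'
from h import *
S=lambda az,t: Ro.from_euler("ZY",[az,t],degrees=True)*Ro.from_euler("y",180,degrees=True)
p,R=now(); o=(0,0,.16); print(p+R.apply(o),R.as_euler("xyz",True))
s=plan([((.501,.274,.022),S(-36,14),4),((.507,.269,.045),S(-36,3),4),((.507,.269,.115),S(-36,0),7)],off=o)
E
```

```text
time_s: 18.45
tcp_pos: [0.5484, 0.2398, 0.161]
tool_rot: [179.8, -22.8, 144.0]
force: [0.6, 0.6, 3.5]
finger_gap: 0.012
grasp_force: 59.2
[0.49866643 0.27676139 0.01350307] [179.75863683 -22.77108772 143.97157143]
[[0.6, 0.0, -0.2, 0.001, -0.038, 0.0], [1.2, 0.0, -0.4, 0.002, -0.077, 0.0], [1.8, 0.0, -0.6, 0.003, -0.115, -0.001], [2.4, 0.0, -0.7, 0.004, -0.153, -0.001], [3.2, 0.0, -1.2, 0.004, -0.201, -0.001]]
[[0.7, 0.0, -0.6, 0.0, -0.048, 0.0], [1.4, -0.1, -1.1, 0.0, -0.096, 0.0], [2.1, -0.1, -1.7, 0.0, -0.144, 0.0], [2.4, -0.1, -2.6, 0.0, -0.152, 0.0], [2.7, -0.1, -3.6, 0.0, -0.159, 0.0]]
[[0.2, 0.0, -1.0, 0.0, -0.008, 0.0], [0.3, 0.0, -2.0, 0.0, -0.015, 0.0], [0.5, 0.0, -3.0, 0.0, -0.022, 0.0], [0.7, 0.0, -4.0, 0.0, -0.03, 0.0], [0.8, 0.0, -5.0, 0.0, -0.037, 0.0]]
```

```bash

python3 -m jog '[[0.6,0,-0.2,0.001,-0.038,0,0],[1.2,0,-0.4,0.002,-0.077,0,0],[1.8,0,-0.6,0.003,-0.115,0,0],[2.4,0,-0.7,0.004,-0.153,0,0],[3.2,0,-1.2,0.004,-0.201,0,0]]'
python3 -m jog '[[0.7,0,-0.6,0,-0.048,0,0],[1.4,-0.1,-1.1,0,-0.096,0,0],[2.1,-0.1,-1.7,0,-0.144,0,0],[2.4,-0.1,-2.6,0,-0.152,0,0],[2.7,-0.1,-3.6,0,-0.159,0,0]]'
python3 -m jog '[[0.2,0,-1,0,-0.008,0,0],[0.3,0,-2,0,-0.015,0,0],[0.5,0,-3,0,-0.022,0,0],[0.7,0,-4,0,-0.03,0,0],[0.8,0,-5,0,-0.037,0,0]]'
python3 - <<'E'
from h import *
S=lambda az,t: Ro.from_euler("ZY",[az,t],degrees=True)*Ro.from_euler("y",180,degrees=True)
p,R=now(); o=(0,0,.16); print(p+R.apply(o),R.as_euler("xyz",True))
s=plan([((.507,.15,.13),S(-36,0),5),((.533,.01,.115),S(-36,0),6),((.533,.01,.115),S(-36,0),1)],off=o)
im=np.hstack([box(bot.get_image("top"),110,130,120,120,3),box(bot.get_image("scene"),265,110,120,120,3)]); cv2.imwrite("pics/p6.png",im)
E
```

```text
time_s: 18.95
tcp_pos: [0.527, 0.2545, 0.1834]
tool_rot: [-179.9, -11.2, 144.0]
force: [-0.3, 0.5, -1.2]
finger_gap: 0.0119
grasp_force: 58.7
time_s: 19.45
tcp_pos: [0.5109, 0.2654, 0.2252]
tool_rot: [-179.9, -2.2, 144.0]
force: [0.5, -0.4, 0.6]
finger_gap: 0.0123
grasp_force: 58.7
time_s: 19.95
tcp_pos: [0.5068, 0.2685, 0.2755]
tool_rot: [-179.9, -0.0, 143.9]
force: [0.1, -0.4, -1.3]
finger_gap: 0.012
grasp_force: 58.7
[0.50653404 0.26844966 0.11552271] [-1.79929471e+02 -4.48078843e-02  1.43942285e+02]
[[-1.4, -1.9, -0.3, 0.0, 0.0, 0.0], [-2.8, -3.8, -0.6, 0.0, 0.0, 0.0], [-4.2, -5.7, -0.9, -0.001, 0.0, -0.001], [-5.6, -7.7, -1.2, -0.001, -0.001, -0.001], [-7.0, -9.6, -1.4, -0.001, -0.001, -0.001]]
[[-1.7, -1.6, 0.2, 0.0, 0.0, 0.0], [-3.4, -3.2, 0.5, 0.0, 0.0, 0.0], [-5.2, -4.9, 0.7, 0.0, 0.0, 0.0], [-6.9, -6.5, 1.0, 0.0, 0.0, 0.0], [-8.6, -8.1, 1.2, 0.0, 0.0, 0.0]]
[[-1.7, -1.7, 0.3, 0.0, 0.0, 0.0], [-1.7, -1.7, 0.3, 0.0, 0.0, 0.0]]
```

View pics/p6.png

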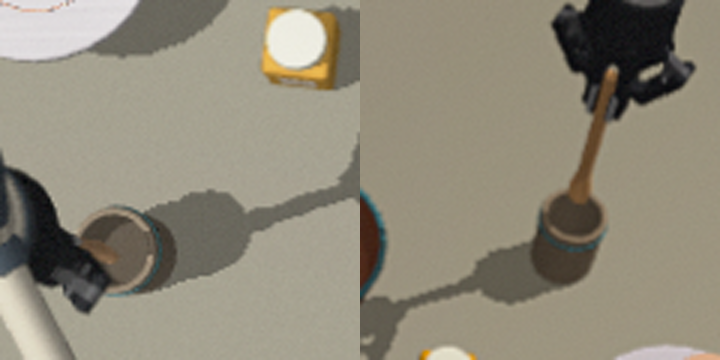

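The spoon is lifted cleanly and held by its handle, with its tip at about scene pixel (338,177). That was my last allowed picture, so I rely on numeric measurements from here.

```bash
python3 - <<'E'
from h import *
np.set_printoptions(precision=4,suppress=True)
p,R=now(); z=R.apply([0,0,1])
print("pred tip,.16 end",proj("scene",[p+z*.16,p+z*.165,p+z*.15,p-z*.04]))
im=bot.get_image("scene"); H=cv2.cvtColor(im,cv2.COLOR_BGR2HSV)
m=cv2.inRange(H,(5,110,70),(20,255,255)); m[:, :325]=0; m[:,365:]=0; m[:128]=0; m[185:]=0
n,l,st,_=cv2.connectedComponentsWithStats(m); k=1+np.argmax(st[1:,4]); ys,xs=np.where(l==k)
for y in range(ys.min(),ys.max()+1,4): print(y,xs[ys==y].min(),xs[ys==y].max())
print(ys.max(),xs[ys==ys.max()])
E
```

```text
pred tip,.16 end [[336.648  176.1538]
 [336.3664 177.0804]
 [337.2167 174.2828]
 [349.6577 133.4933]]
133 347 348
137 346 349
141 345 348
145 344 346
149 343 345
153 342 345
157 341 344
161 340 343
165 338 341
169 336 341
173 335 341
177 336 339
177 [336 337 338 339]
```

```bash
cat >> h.py <<'E'
def beads(n="scene"):
    im=bot.get_image(n); H=cv2.cvtColor(im,cv2.COLOR_BGR2HSV); b=np.array([.533,-.0206])
    u,v=proj(n,[[*b,.03]])[0]; mask=np.zeros(im.shape[:2],np.uint8); cv2.circle(mask,(int(u),int(v)),32,255,-1)
    big=lambda a:cv2.resize(a,None,fx=4,fy=4,interpolation=cv2.INTER_CUBIC)
    for nm,m in(("blue",cv2.inRange(H,(105,120,50),(130,255,255))),("white",cv2.inRange(H,(0,0,120),(180,90,255)))):
        m=cv2.threshold(big(m&mask),127,255,0)[1]; D=cv2.distanceTransform(m,cv2.DIST_L2,5)
        pk=(D==cv2.dilate(D,np.ones((17,17))))&(D>8); c=cv2.connectedComponentsWithStats(pk.astype(np.uint8))[3][1:]
        print(nm,[tuple(np.round((plane(n,(q+.5)/4-.5,.024)[:2]-b)*1000).astype(int).tolist())+(round(float(D[int(q[1]),int(q[0])]),1),) for q in c])
E
python3 - <<'E'
from h import *
beads("scene"); beads("top")
E
```

```text
blue [(-21, 20, 10.6), (-1, -2, 13.2), (2, 9, 11.2)]
white [(-31, -19, 10.6), (-30, -22, 10.6), (1, -30, 12.0), (1, 33, 11.0), (25, 7, 9.0)]
blue [(11, -11, 14.0), (4, 12, 13.6), (-11, -5, 15.0), (-19, 20, 14.0)]
white [(29, 6, 14.0), (4, -31, 16.4), (3, 33, 15.6), (-27, -20, 16.6)]
```

```bash
python3 - <<'E'
from h import *
p,R=now(); R1=down(144); b=np.array([.533,-.0206]); o=(0,0,.163)
s=plan([((.53,.1,.12),R1,7),((.557,-.0446,.115),R1,8),((.557,-.0446,.021),R1,10)],off=o); print()
C=lambda a,r=.032:(b[0]+r*np.cos(np.radians(a)),b[1]+r*np.sin(np.radians(a)),.020)
st=(np.array([.557,-.0446,.184]),R1)
s=plan([(C(-45+14.4*k),R1,1) for k in range(1,26)],off=o,start=st); print()
E
```

```text
[[-1.7, -1.8, -0.1, 0.0, 0.0, 0.0], [-3.4, -3.5, -0.2, -0.001, 0.0, 0.0], [-5.1, -5.3, -0.4, -0.001, -0.001, 0.0], [-6.7, -7.0, -0.5, -0.001, -0.001, 0.0], [-8.4, -8.8, -0.6, -0.001, -0.001, -0.001]]
[[-1.7, -1.7, -0.1, -0.001, 0.0, 0.0], [-3.4, -3.5, -0.3, -0.001, -0.001, 0.0], [-4.7, -4.7, -0.2, -0.001, -0.001, 0.0], [-6.1, -6.0, -0.1, -0.001, -0.001, 0.0], [-7.4, -7.3, -0.1, -0.001, -0.001, 0.0]]
[[-1.3, -1.2, 0.1, 0.0, 0.0, 0.0], [-2.7, -2.5, 0.1, 0.0, 0.0, 0.0], [-4.0, -3.7, 0.2, 0.0, 0.0, 0.0], [-5.3, -5.0, 0.3, 0.0, 0.0, 0.0], [-6.7, -6.3, 0.3, 0.0, 0.0, 0.0]]
[[0.0, 0.0, 1.0, 0.0, 0.0, 0.0], [0.0, 0.0, 1.9, 0.0, 0.0, 0.0], [0.0, 0.0, 2.8, 0.0, 0.0, 0.0], [0.0, 0.0, 3.8, 0.0, 0.0, 0.0], [0.0, 0.0, 4.7, 0.0, 0.0, 0.0]]
[[0.0, 0.0, 1.0, 0.0, 0.0, 0.0], [0.0, 0.0, 1.9, 0.0, 0.0, 0.0], [0.0, 0.0, 2.8, 0.0, 0.0, 0.0], [0.0, 0.0, 3.8, 0.0, 0.0, 0.0], [0.0, 0.0, 4.7, 0.0, 0.0, 0.0]]

[[0.2, 0.8, 0.1, 0.0, 0.0, 0.0], [0.3, 1.6, 0.1, 0.0, 0.0, 0.0], [0.7, 2.3, 0.1, 0.0, 0.0, 0.0], [1.2, 2.9, 0.1, 0.0, 0.0, 0.0], [1.9, 3.4, 0.1, 0.0, 0.0, 0.0]]
[[0.8, 0.3, 0.0, 0.0, 0.0, 0.0], [1.6, 0.3, 0.0, 0.0, 0.0, 0.0], [2.3, 0.2, 0.0, 0.0, 0.0, 0.0], [3.1, -0.1, 0.0, 0.0, 0.0, 0.0], [3.7, -0.6, 0.0, 0.0, 0.0, 0.0]]
[[0.5, -0.6, 0.0, 0.0, 0.0, 0.0], [0.8, -1.4, 0.0, 0.0, 0.0, 0.0], [1.0, -2.2, 0.0, 0.0, 0.0, 0.0], [0.9, -3.0, 0.0, 0.0, 0.0, 0.0], [0.6, -3.7, 0.0, 0.0, 0.0, 0.0]]
[[-0.4, -0.7, 0.0, 0.0, 0.0, 0.0], [-1.0, -1.2, 0.0, 0.0, 0.0, 0.0], [-1.8, -1.6, 0.0, 0.0, 0.0, 0.0], [-2.5, -1.8, 0.0, 0.0, 0.0, 0.0], [-3.3, -1.7, 0.0, 0.0, 0.0, 0.0]]
[[-0.8, 0.2, 0.0, 0.0, 0.0, 0.0], [-1.5, 0.6, 0.0, 0.0, 0.0, 0.0], [-2.1, 1.2, 0.0, 0.0, 0.0, 0.0], [-2.5, 1.9, 0.0, 0.0, 0.0, 0.0], [-2.7, 2.6, 0.0, 0.0, 0.0, 0.0]]
```

```bash

python3 -m jog '[[-1.7,-1.8,-0.1,0,0,0,0],[-3.4,-3.5,-0.2,0,0,0,0],[-5.1,-5.3,-0.4,0,0,0,0],[-6.7,-7,-0.5,0,0,0,0],[-8.4,-8.8,-0.6,0,0,0,0]]'
python3 -m jog '[[-1.7,-1.7,-0.1,0,0,0,0],[-3.4,-3.5,-0.3,0,0,0,0],[-4.7,-4.7,-0.2,0,0,0,0],[-6.1,-6,-0.1,0,0,0,0],[-7.4,-7.3,-0.1,0,0,0,0]]'
python3 -m jog '[[-1.3,-1.2,0.1,0,0,0,0],[-2.7,-2.5,0.1,0,0,0,0],[-4,-3.7,0.2,0,0,0,0],[-5.3,-5,0.3,0,0,0,0],[-6.7,-6.3,0.3,0,0,0,0]]'
python3 -m jog '[[0,0,1,0,0,0,0],[0,0,2,0,0,0,0],[0,0,3,0,0,0,0],[0,0,4,0,0,0,0],[0,0,4.5,0,0,0,0]]'
python3 - <<'E'
from h import *
p,R=now(); print(p+R.apply((0,0,.163)),R.as_euler("xyz",True)); plan([((.557,-.0446,.021),down(144),5)],off=(0,0,.163)); beads()
E
```

```text
time_s: 20.7
tcp_pos: [0.5227, 0.147, 0.2798]
tool_rot: [-179.9, -0.1, 144.0]
force: [0.1, 0.3, -0.1]
finger_gap: 0.0124
grasp_force: 58.7
time_s: 21.2
tcp_pos: [0.5397, 0.0444, 0.2806]
tool_rot: [-179.9, -0.2, 143.9]
force: [-0.3, 0.5, 0.6]
finger_gap: 0.0124
grasp_force: 58.7
time_s: 21.7
tcp_pos: [0.5567, -0.0457, 0.2775]
tool_rot: [-179.9, -0.2, 144.0]
force: [-0.3, 0.6, -0.5]
finger_gap: 0.0121
grasp_force: 58.7
time_s: 22.2
tcp_pos: [0.5563, -0.0442, 0.2318]
tool_rot: [-179.9, -0.2, 144.0]
force: [0.3, -0.6, -0.3]
finger_gap: 0.0122
grasp_force: 58.7
[ 0.55561405 -0.0441889   0.06877889] [-179.87655126   -0.18898932  144.00980696]
[[0.0, 0.0, 1.0, 0.0, -0.001, 0.0], [0.0, 0.0, 1.9, -0.001, -0.001, 0.0], [-0.1, 0.0, 2.9, -0.001, -0.002, 0.0], [-0.1, 0.0, 3.8, -0.002, -0.003, 0.0], [-0.1, 0.0, 4.8, -0.002, -0.003, 0.0]]
blue [(-21, 20, 10.6), (-1, -1, 12.6), (2, 11, 12.0)]
white [(1, 35, 11.8), (2, -31, 11.2), (26, 8, 11.4), (51, 73, 13.0), (54, 72, 13.0), (68, 60, 15.0), (72, 56, 15.0), (84, 43, 14.0)]
```

Down among the beads, then the first round.

```bash

python3 -m jog '[[0,0,1,0,0,0,0],[0,0,1.9,0,0,0,0],[-0.1,0,2.9,0,0,0,0],[-0.1,0,3.8,0,0,0,0],[-0.1,0,4.8,0,0,0,0]]'
python3 -m jog '[[0.2,0.8,0.1,0,0,0,0],[0.3,1.6,0.1,0,0,0,0],[0.7,2.3,0.1,0,0,0,0],[1.2,2.9,0.1,0,0,0,0],[1.9,3.4,0.1,0,0,0,0]]'
python3 -m jog '[[0.8,0.3,0,0,0,0,0],[1.6,0.3,0,0,0,0,0],[2.3,0.2,0,0,0,0,0],[3.1,-0.1,0,0,0,0,0],[3.7,-0.6,0,0,0,0,0]]'
python3 - <<'E'
from h import *
p,R=now(); t=p+R.apply((0,0,.163)); print("tip rel bowl",t-[.533,-.0206,0]); bot.sense()["force"]
im=bot.get_image("scene"); H=cv2.cvtColor(im,cv2.COLOR_BGR2HSV); m=cv2.inRange(H,(80,60,20),(105,255,255)); m[:,:205]=0;m[:,280:]=0;m[:160]=0;m[225:]=0
ys,xs=np.where(m>0); print("scene rim bbox",xs.min(),xs.max(),ys.min(),ys.max())
a=cv2.imread("pics/scene0.png"); H=cv2.cvtColor(a,cv2.COLOR_BGR2HSV); m=cv2.inRange(H,(80,60,20),(105,255,255)); m[:,:205]=0;m[:,280:]=0;m[:160]=0;m[225:]=0
ys,xs=np.where(m>0); print("before",xs.min(),xs.max(),ys.min(),ys.max())
E
```

```text
time_s: 22.75
tcp_pos: [0.5575, -0.0456, 0.1848]
tool_rot: [-179.9, -0.1, 144.0]
force: [-0.5, -0.7, 0.2]
finger_gap: 0.0123
grasp_force: 58.7
time_s: 23.25
tcp_pos: [0.5624, -0.0059, 0.1851]
tool_rot: [-180.0, -0.0, 144.0]
force: [-0.2, 0.1, 0.3]
finger_gap: 0.0122
grasp_force: 58.8
time_s: 23.75
tcp_pos: [0.5279, 0.0102, 0.1848]
tool_rot: [-179.9, -0.1, 144.0]
force: [0.2, 0.3, -0.2]
finger_gap: 0.0121
grasp_force: 58.8
tip rel bowl [-0.00542024  0.03075256  0.02180411]
scene rim bbox 211 273 160 217
before 211 273 165 217
```

```bash

python3 -m jog '[[0.5,-0.6,0,0,0,0,0],[0.8,-1.4,0,0,0,0,0],[1,-2.2,0,0,0,0,0],[0.9,-3,0,0,0,0,0],[0.6,-3.7,0,0,0,0,0]]'
python3 -m jog '[[-0.4,-0.7,0,0,0,0,0],[-1,-1.2,0,0,0,0,0],[-1.8,-1.6,0,0,0,0,0],[-2.5,-1.8,0,0,0,0,0],[-3.3,-1.7,0,0,0,0,0]]'
python3 -m jog '[[-0.8,0.2,0,0,0,0,0],[-1.5,0.6,0,0,0,0,0],[-2.1,1.2,0,0,0,0,0],[-2.5,1.9,0,0,0,0,0],[-2.7,2.6,0,0,0,0,0]]'
python3 - <<'E'
from h import *
p,R=now(); t=p+R.apply((0,0,.163)); print("tip rel bowl",t-[.533,-.0206,0])
b=np.array([.533,-.0206]);o=(0,0,.163);a0=np.degrees(np.arctan2(*(t[:2]-b)[::-1])); print(a0)
C=lambda a,r=.032:(b[0]+r*np.cos(np.radians(a)),b[1]+r*np.sin(np.radians(a)),.020)
plan([(C(a0+14.4*k),down(144),1) for k in range(1,26)],off=o); beads()
E
```

```text
time_s: 24.3
tcp_pos: [0.5017, -0.0171, 0.1849]
tool_rot: [-179.9, -0.1, 143.9]
force: [-0.0, -0.3, -0.4]
finger_gap: 0.0119
grasp_force: 58.7
time_s: 24.8
tcp_pos: [0.5192, -0.0502, 0.1846]
tool_rot: [-179.9, -0.1, 143.9]
force: [-0.2, -0.2, 0.5]
finger_gap: 0.0125
grasp_force: 58.8
time_s: 25.3
tcp_pos: [0.5566, -0.0439, 0.1846]
tool_rot: [-179.9, -0.1, 144.0]
force: [0.2, 0.1, -0.7]
finger_gap: 0.0124
grasp_force: 58.8
tip rel bowl [ 0.02326846 -0.02329369  0.02155216]
-45.03103731765596
[[0.1, 0.8, 0.2, -0.001, -0.002, -0.001], [0.3, 1.6, 0.2, -0.001, -0.002, -0.001], [0.6, 2.3, 0.2, -0.001, -0.002, -0.001], [1.2, 2.9, 0.2, -0.001, -0.002, -0.001], [1.8, 3.3, 0.2, -0.001, -0.002, -0.001]]
[[0.8, 0.3, 0.0, 0.0, 0.0, 0.0], [1.6, 0.4, 0.0, 0.0, 0.0, 0.0], [2.4, 0.3, 0.0, 0.0, 0.0, 0.0], [3.1, 0.0, 0.0, 0.0, 0.0, 0.0], [3.7, -0.5, 0.0, 0.0, 0.0, 0.0]]
[[0.5, -0.7, 0.0, 0.0, 0.0, 0.0], [0.9, -1.4, 0.0, 0.0, 0.0, 0.0], [1.0, -2.2, 0.0, 0.0, 0.0, 0.0], [0.9, -3.0, 0.0, 0.0, 0.0, 0.0], [0.6, -3.8, 0.0, 0.0, 0.0, 0.0]]
[[-0.4, -0.6, 0.0, 0.0, 0.0, 0.0], [-1.0, -1.1, 0.0, 0.0, 0.0, 0.0], [-1.7, -1.5, 0.0, 0.0, 0.0, 0.0], [-2.5, -1.7, 0.0, 0.0, 0.0, 0.0], [-3.3, -1.7, 0.0, 0.0, 0.0, 0.0]]
[[-0.8, 0.3, 0.0, 0.0, 0.0, 0.0], [-1.5, 0.7, 0.0, 0.0, 0.0, 0.0], [-2.0, 1.2, 0.0, 0.0, 0.0, 0.0], [-2.5, 1.9, 0.0, 0.0, 0.0, 0.0], [-2.7, 2.7, 0.0, 0.0, 0.0, 0.0]]
blue [(-3, 13, 10.6), (16, 15, 10.6), (22, -42, 10.0)]
white [(-25, 23, 11.8), (-22, 0, 11.8), (31, -4, 11.4), (35, -21, 12.2), (51, 73, 13.0), (54, 72, 13.0), (68, 60, 15.0), (72, 56, 15.0), (84, 43, 14.0)]
```

```bash
(
python3 -m jog '[[0.1,0.8,0.1,0,0,0,0],[0.3,1.6,0.1,0,0,0,0],[0.6,2.3,0.1,0,0,0,0],[1.2,2.9,0.1,0,0,0,0],[1.8,3.3,0.1,0,0,0,0]]'
python3 -m jog '[[0.8,0.3,0,0,0,0,0],[1.6,0.4,0,0,0,0,0],[2.4,0.3,0,0,0,0,0],[3.1,0,0,0,0,0,0],[3.7,-0.5,0,0,0,0,0]]'
python3 -m jog '[[0.5,-0.7,0,0,0,0,0],[0.9,-1.4,0,0,0,0,0],[1,-2.2,0,0,0,0,0],[0.9,-3,0,0,0,0,0],[0.6,-3.8,0,0,0,0,0]]'
python3 -m jog '[[-0.4,-0.6,0,0,0,0,0],[-1,-1.1,0,0,0,0,0],[-1.7,-1.5,0,0,0,0,0],[-2.5,-1.7,0,0,0,0,0],[-3.3,-1.7,0,0,0,0,0]]'
python3 -m jog '[[-0.8,0.3,0,0,0,0,0],[-1.5,0.7,0,0,0,0,0],[-2,1.2,0,0,0,0,0],[-2.5,1.9,0,0,0,0,0],[-2.7,2.7,0,0,0,0,0]]'
python3 -m jog '[[0.2,0.8,0,0,0,0,0],[0.4,1.6,0,0,0,0,0],[0.7,2.3,0,0,0,0,0],[1.2,2.9,0,0,0,0,0],[1.9,3.3,0,0,0,0,0]]'
python3 -m jog '[[0.8,0.3,0,0,0,0,0],[1.6,0.4,0,0,0,0,0],[2.3,0.3,0,0,0,0,0],[3.1,0,0,0,0,0,0],[3.7,-0.5,0,0,0,0,0]]'
python3 -m jog '[[0.5,-0.7,0,0,0,0,0],[0.8,-1.4,0,0,0,0,0],[1,-2.2,0,0,0,0,0],[0.9,-3,0,0,0,0,0],[0.6,-3.8,0,0,0,0,0]]'
python3 -m jog '[[-0.4,-0.6,0,0,0,0,0],[-1,-1.1,0,0,0,0,0],[-1.7,-1.5,0,0,0,0,0],[-2.5,-1.7,0,0,0,0,0],[-3.3,-1.7,0,0,0,0,0]]'
python3 -m jog '[[-0.8,0.3,0,0,0,0,0],[-1.5,0.7,0,0,0,0,0],[-2,1.2,0,0,0,0,0],[-2.5,1.9,0,0,0,0,0],[-2.7,2.7,0,0,0,0,0]]'
) | grep -E "time|tcp|force: \["
python3 - <<'E'
from h import *
p,R=now(); t=p+R.apply((0,0,.163)); print("tip rel bowl",t-[.533,-.0206,0],bot.sense()["time_s"]); beads(); beads("top")
E
```

```text
time_s: 25.85
tcp_pos: [0.5606, -0.0062, 0.1837]
force: [-0.6, -0.4, -0.6]
time_s: 26.35
tcp_pos: [0.5272, 0.0108, 0.1839]
force: [0.7, -0.2, 0.6]
time_s: 26.85
tcp_pos: [0.5003, -0.0173, 0.1838]
force: [0.5, 0.6, 0.5]
time_s: 27.35
tcp_pos: [0.5179, -0.0504, 0.1837]
force: [0.3, -0.1, -0.9]
time_s: 27.85
tcp_pos: [0.5558, -0.0434, 0.1835]
force: [-1.1, -0.3, -0.6]
time_s: 28.35
tcp_pos: [0.559, -0.0051, 0.1837]
force: [-0.0, -0.9, 0.0]
time_s: 28.85
tcp_pos: [0.5255, 0.0119, 0.1838]
force: [0.3, -0.3, 0.1]
time_s: 29.35
tcp_pos: [0.4987, -0.0161, 0.1839]
force: [-0.2, 0.3, -0.1]
time_s: 29.85
tcp_pos: [0.5163, -0.0492, 0.1837]
force: [0.5, 0.3, 0.5]
time_s: 30.35
tcp_pos: [0.5542, -0.0423, 0.1835]
force: [-0.2, 1.1, -0.3]
tip rel bowl [ 0.02090458 -0.0216904   0.02054699] 30.35
blue [(-12, 33, 12.0), (0, 18, 10.0), (9, -1, 8.2), (33, -25, 10.0)]
white [(-16, 3, 10.4), (14, -42, 10.6), (20, 90, 8.6), (23, 16, 10.8), (32, -2, 12.2), (47, 76, 12.4), (56, 71, 12.8), (68, 60, 15.0), (72, 56, 15.0), (84, 43, 14.0)]
blue [(10, -2, 11.2), (1, 14, 11.2)]
white [(52, 35, 23.8), (48, -19, 46.0), (39, 36, 22.6), (-22, 45, 26.0), (-17, 4, 13.0), (-38, 47, 26.0)]
```

```bash
(
python3 -m jog '[[0.1,0.8,0,0,0,0,0],[0.2,1.6,0,0,0,0,0],[0.5,2.3,0,0,0,0,0],[1,2.9,0,0,0,0,0],[1.7,3.3,0,0,0,0,0]]'
python3 -m jog '[[0.8,0.3,0,0,0,0,0],[1.6,0.4,0,0,0,0,0],[2.3,0.3,0,0,0,0,0],[3.1,0,0,0,0,0,0],[3.7,-0.5,0,0,0,0,0]]'
python3 -m jog '[[0.5,-0.7,0,0,0,0,0],[0.8,-1.4,0,0,0,0,0],[1,-2.2,0,0,0,0,0],[0.9,-3,0,0,0,0,0],[0.6,-3.8,0,0,0,0,0]]'
python3 -m jog '[[-0.4,-0.6,0,0,0,0,0],[-1,-1.1,0,0,0,0,0],[-1.7,-1.5,0,0,0,0,0],[-2.5,-1.7,0,0,0,0,0],[-3.3,-1.7,0,0,0,0,0]]'
python3 -m jog '[[-0.8,0.3,0,0,0,0,0],[-1.5,0.7,0,0,0,0,0],[-2,1.2,0,0,0,0,0],[-2.5,1.9,0,0,0,0,0],[-2.7,2.7,0,0,0,0,0]]'
python3 -m jog '[[0,0,-1,0,0,0,0],[0,0,-3,0,0,0,0],[0,0,-6,0,0,0,0],[0,0,-9,0,0,0,0],[0,0,-9.8,0,0,0,0]]'
) | grep -E "time|tcp|force: \["
python3 - <<'E'
from h import *
p,R=now(); print(p,R.as_euler("xyz",True))
S=lambda az,t: Ro.from_euler("ZY",[az,t],degrees=True)*Ro.from_euler("y",180,degrees=True)
beads(); beads("top")
plan([((.53,.12,.125),S(-36,0),9),((.505,.2705,.12),S(-36,0),9),((.505,.2705,.12),S(-36,0),2)],off=(0,0,.163))
E
```

```text
time_s: 30.95
tcp_pos: [0.559, -0.0051, 0.1836]
force: [0.3, -0.1, 0.3]
time_s: 31.45
tcp_pos: [0.5255, 0.012, 0.1838]
force: [1.1, 0.3, 0.1]
time_s: 31.95
tcp_pos: [0.4987, -0.0161, 0.1839]
force: [0.8, 0.0, -0.7]
time_s: 32.45
tcp_pos: [0.5163, -0.0492, 0.1837]
force: [0.2, 0.4, -0.7]
time_s: 32.95
tcp_pos: [0.5542, -0.0423, 0.1835]
force: [-0.9, -0.4, -0.2]
time_s: 33.45
tcp_pos: [0.5544, -0.0425, 0.2869]
force: [-0.1, -0.3, 0.5]
[ 0.55437005 -0.04246064  0.28690677] [179.87197946   0.300153   143.97865561]
blue [(-11, 6, 10.6), (7, -2, 10.6), (15, 32, 10.6), (20, -21, 10.0)]
white [(-28, 24, 12.4), (-9, 30, 12.0), (20, 90, 8.6), (24, 14, 12.0), (33, -2, 11.0), (51, 73, 13.0), (54, 72, 13.0), (68, 60, 15.0), (72, 56, 15.0), (84, 43, 14.0)]
blue [(11, -2, 14.8), (-10, 7, 14.2)]
white [(58, -10, 34.4), (54, -22, 35.6), (52, -24, 35.6), (51, 37, 25.6), (34, 4, 13.0), (-9, 44, 31.0), (-25, 19, 12.0), (-29, 47, 31.0)]
[[1.3, 1.3, 0.0, 0.0, 0.0, 0.0], [2.6, 2.6, -0.1, 0.0, 0.0, 0.0], [3.8, 3.9, -0.1, 0.0, 0.001, 0.0], [5.1, 5.2, -0.2, 0.0, 0.001, 0.0], [6.4, 6.5, -0.2, 0.0, 0.001, 0.0]]
[[1.3, 1.3, -0.1, 0.0, 0.0, 0.0], [2.5, 2.6, -0.1, 0.001, 0.001, 0.0], [3.8, 3.9, -0.2, 0.001, 0.001, 0.0], [5.1, 5.2, -0.2, 0.001, 0.001, -0.001], [6.3, 6.4, -0.2, 0.001, 0.001, -0.001]]
[[1.2, 1.2, 0.1, 0.0, 0.0, 0.0], [2.4, 2.4, 0.1, 0.0, 0.0, 0.0], [3.6, 3.6, 0.2, 0.0, 0.0, 0.0], [4.8, 4.8, 0.2, 0.0, 0.0, 0.0], [6.0, 6.0, 0.3, 0.0, 0.0, 0.0]]
[[1.3, 1.2, 0.1, 0.0, 0.0, 0.0], [2.5, 2.3, 0.1, 0.0, 0.0, 0.0], [3.7, 3.5, 0.2, 0.0, 0.0, 0.0], [3.7, 3.5, 0.2, 0.0, 0.0, 0.0], [3.7, 3.5, 0.2, 0.0, 0.0, 0.0]]
```

Every blue bead is within about 26 mm of a white one. Taking the spoon back.

```bash
(
python3 -m jog '[[1.3,1.3,0,0,0,0,0],[2.6,2.6,-0.1,0,0,0,0],[3.8,3.9,-0.1,0,0,0,0],[5.1,5.2,-0.2,0,0,0,0],[6.4,6.5,-0.2,0,0,0,0]]'
python3 -m jog '[[1.3,1.3,-0.1,0,0,0,0],[2.5,2.6,-0.1,0,0,0,0],[3.8,3.9,-0.2,0,0,0,0],[5.1,5.2,-0.2,0,0,0,0],[6.3,6.4,-0.2,0,0,0,0]]'
python3 -m jog '[[1.2,1.2,0.1,0,0,0,0],[2.4,2.4,0.1,0,0,0,0],[3.6,3.6,0.2,0,0,0,0],[4.8,4.8,0.2,0,0,0,0],[6,6,0.3,0,0,0,0]]'
python3 -m jog '[[1.3,1.2,0.1,0,0,0,0],[2.5,2.3,0.1,0,0,0,0],[3.7,3.5,0.2,0,0,0,0],[3.7,3.5,0.2,0,0,0,0],[3.7,3.5,0.2,0,0,0,0]]'
) | grep -E "time|tcp|force: \["
python3 - <<'E'
from h import *
S=lambda az,t: Ro.from_euler("ZY",[az,t],degrees=True)*Ro.from_euler("y",180,degrees=True)
beads(); beads("top")
p,R=now(); z=R.apply([0,0,1]); print(p+.163*z,R.as_euler("xyz",True)); print("pred",proj("scene",[p+z*.163,p-z*.04]))
im=bot.get_image("scene"); H=cv2.cvtColor(im,cv2.COLOR_BGR2HSV)
m=cv2.inRange(H,(5,110,70),(20,255,255)); m[:, :325]=0; m[:,365:]=0; m[:126]=0; m[185:]=0
n,l,st,_=cv2.connectedComponentsWithStats(m); k=1+np.argmax(st[1:,4]); ys,xs=np.where(l==k)
for y in (ys.min(),ys.min()+10,ys.max()-8,ys.max()): print(y,xs[ys==y])
plan([((.505,.2705,.035),S(-36,3),9),((.499,.2765,.016),S(-36,20),7),((.4985,.2768,.0135),S(-36,22.8),2)],off=(0,0,.163))
E
```

```text
time_s: 34.05
tcp_pos: [0.5395, 0.0484, 0.2813]
force: [0.6, -0.5, 0.2]
time_s: 34.55
tcp_pos: [0.5262, 0.1373, 0.2833]
force: [0.4, -0.1, -0.2]
time_s: 35.05
tcp_pos: [0.513, 0.2209, 0.2803]
force: [0.7, 0.2, -0.5]
time_s: 35.55
tcp_pos: [0.5042, 0.2706, 0.2801]
force: [-0.1, -0.0, 0.1]
blue [(-7, 5, 10.6), (7, -1, 11.2), (10, -27, 10.6), (16, 31, 10.6)]
white [(-28, 24, 12.6), (25, 11, 9.4)]
blue [(17, 30, 14.2), (11, -2, 14.0), (11, -27, 14.4), (-10, 7, 14.2)]
white [(29, 10, 14.6), (27, -11, 12.2), (-11, 28, 11.6), (-24, 23, 14.8)]
[0.50415204 0.26986405 0.11763591] [-1.79914125e+02 -6.05378622e-02  1.43936128e+02]
pred [[336.82141325 175.18378614]
 [350.22452852 131.8574779 ]]
132 [348 349]
142 [345 346 347]
168 [336 337 338 339 340 341]
176 [337 338 339]
[[-0.1, 0.0, 0.9, 0.0, 0.006, 0.0], [-0.2, 0.0, 1.8, 0.0, 0.011, 0.0], [-0.3, 0.0, 2.8, 0.0, 0.017, -0.001], [-0.4, 0.0, 3.7, -0.001, 0.023, -0.001], [-0.5, 0.1, 4.6, -0.001, 0.029, -0.001]]
[[-0.1, 0.0, 0.9, 0.0, 0.005, 0.0], [-0.2, 0.0, 1.8, 0.0, 0.011, 0.0], [-0.3, 0.0, 2.8, 0.0, 0.017, 0.0], [-0.5, 0.0, 3.7, 0.0, 0.022, -0.001], [-1.0, 0.0, 4.0, 0.0, 0.065, -0.001]]
[[-0.6, 0.0, 0.3, 0.0, 0.042, 0.0], [-1.2, 0.0, 0.6, 0.0, 0.085, 0.0], [-1.8, 0.1, 1.0, 0.0, 0.127, 0.0], [-2.4, 0.1, 1.3, 0.0, 0.169, 0.0], [-3.0, 0.1, 1.8, 0.0, 0.212, 0.0]]
[[-0.7, 0.0, 0.3, 0.0, 0.042, 0.0], [-1.1, 0.0, 0.4, 0.0, 0.066, 0.0], [-1.5, 0.0, 0.6, 0.0, 0.091, 0.0]]
```

```bash
(
python3 -m jog '[[-0.1,0,0.9,0,0.006,0,0],[-0.2,0,1.8,0,0.011,0,0],[-0.3,0,2.8,0,0.017,0,0],[-0.4,0,3.7,0,0.023,0,0],[-0.5,0.1,4.6,0,0.029,0,0]]'
python3 -m jog '[[-0.1,0,0.9,0,0.005,0,0],[-0.2,0,1.8,0,0.011,0,0],[-0.3,0,2.8,0,0.017,0,0],[-0.5,0,3.7,0,0.022,0,0],[-1,0,4,0,0.065,0,0]]'
python3 -m jog '[[-0.6,0,0.3,0,0.042,0,0],[-1.2,0,0.6,0,0.085,0,0],[-1.8,0.1,1,0,0.127,0,0],[-2.4,0.1,1.3,0,0.169,0,0],[-3,0.1,1.8,0,0.212,0,0]]'
python3 -m jog '[[-0.7,0,0.3,0,0.042,0,0],[-1.1,0,0.4,0,0.066,0,0],[-1.5,0,0.6,0,0.091,0,0],[-1.5,0,0.6,0,0.091,0,0],[-1.5,0,0.6,0,0.091,0,0]]'
) | grep -E "time|tcp|force: \[|rot"
python3 - <<'E'
from h import *
p,R=now(); print(p+R.apply((0,0,.163)))
E
```

```text
time_s: 36.2
tcp_pos: [0.5088, 0.2679, 0.2334]
tool_rot: [-179.9, -1.8, 143.9]
force: [0.1, 0.4, 0.1]
time_s: 36.7
tcp_pos: [0.5151, 0.2635, 0.1932]
tool_rot: [-179.9, -5.6, 144.0]
force: [0.8, -0.2, -0.6]
time_s: 37.2
tcp_pos: [0.5397, 0.247, 0.1735]
tool_rot: [-180.0, -17.7, 143.9]
force: [0.8, 0.3, -0.1]
time_s: 37.7
tcp_pos: [0.5494, 0.24, 0.1634]
tool_rot: [-179.9, -22.8, 143.9]
force: [-0.7, -0.7, -0.5]
[0.49821605 0.27698382 0.01313285]
```

```bash

python3 -m jog '[[0,0,0.1,0,0,0,0],[0,0,0.2,0,0,0,0],[0,0,0.25,0,0,0,0],[0,0,0.25,0,0,0,0]]' | grep -E "tcp|force: \["
python3 -m jog '[[0,0,0,0,0,0,20],[0,0,0,0,0,0,35],[0,0,0,0,0,0,50],[0,0,0,0,0,0,70],[0,0,0,0,0,0,90]]' | grep -E "tcp|force|gap"
python3 -m jog '[[0,0,-1,0,0,0,100],[0,0,-3,0,0,0,100],[0,0,-5,0,0,0,100],[0,0,-7,0,0,0,100],[0,0,-10,0,0,0,100]]' | grep -E "tcp|force: \["
python3 -m jog '[[-0.5,0,-4,0,0,0,100],[-1,0,-8,0,0,0,100],[-3,-4,-9,0,0,0,100],[-5,-8,-9,0,0,0,100],[-7,-12,-9,0,0,0,100]]' | grep -E "time|tcp|force: \["
python3 - <<'E'
from h import *
np.set_printoptions(precision=4,suppress=True)
beads(); beads("top")
for n,(x0,x1,y0,y1),pr in(("scene",(318,352,160,200),0),("top",(135,170,175,235),0)):
    im=bot.get_image(n); a=cv2.imread(f"pics/{n}0.png")
    for t,i in(("now",im),("start",a)):
        m=cv2.inRange(cv2.cvtColor(i,cv2.COLOR_BGR2HSV),(5,85,100),(20,255,255)); 
        q=np.zeros_like(m); q[y0:y1,x0:x1]=m[y0:y1,x0:x1]; k,l,st,c=cv2.connectedComponentsWithStats(q)
        b=1+np.argmax(st[1:,4]); print(n,t,st[b],c[b])
        o=cv2.inRange(cv2.cvtColor(i,cv2.COLOR_BGR2HSV),(8,130,60),(25,255,255))
        r=(325,395,190,285) if n=="top" else (145,200,150,210); g=np.argwhere(o[r[2]:r[3],r[0]:r[1]]>0); print(" dish",g.mean(0)[::-1]+[r[0],r[2]],len(g))
E
```

```text
tcp_pos: [0.5485, 0.2407, 0.1614]
force: [0.1, -0.1, 0.4]
tcp_pos: [0.5486, 0.2404, 0.1611]
force: [-1.0, 0.1, 0.2]
finger_gap: 0.0705
grasp_force: 0.0
tcp_pos: [0.5799, 0.2175, 0.2536]
force: [0.4, 0.5, -0.3]
time_s: 39.6
tcp_pos: [0.59, 0.0606, 0.31]
force: [-0.1, 0.0, 0.1]
blue [(-11, 6, 10.6), (7, -1, 11.2), (10, -27, 10.6), (15, 32, 10.6)]
white [(-28, 24, 12.6), (-9, 30, 12.0), (25, 14, 12.0), (28, -9, 11.0), (51, 73, 13.0), (54, 72, 13.0), (68, 60, 15.0), (72, 56, 15.0), (84, 43, 14.0)]
blue []
white [(34, 66, 8.6), (26, 69, 10.0), (22, 19, 44.0), (21, -15, 46.0), (15, 70, 12.0), (1, 72, 10.6), (-43, 9, 54.0), (-43, -8, 54.0), (-44, 0, 54.6)]
scene now [328 174   9  17  55] [332.2182 181.    ]
 dish [171.5443 183.4673] 948
scene start [328 174   9  17  55] [332.6    180.5636]
 dish [172.2936 183.5321] 780
top now [149 185   9  37 233] [153.2704 203.6223]
 dish [363.5909 228.7624] 1919
top start [148 185  10  37 228] [152.6404 203.0482]
 dish [362.3635 228.2627] 1637
```

The spoon matches its starting pose in both views, the dish is on its tile, and every blue bead is near a white one. Handing in.

```bash
python3 -m jog '[[0,0,-1,0,0,0,100],[0,0,-1,0,0,0,100]]' | tail -3; python3 -c "
from station import bot
print(bot.hand_in())"
```

```text
force: [-0.4, 0.2, -0.2]
finger_gap: 0.0856
grasp_force: 0.0
the job is handed in; nothing more can be done
None
```

The job is handed in at about 40 s, no verdict shown: the blue beads are in the bowl and stirred four rounds, each within about 26 mm of a white one, the empty dish is upright on its tile and the spoon leans blade down in the crock.

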